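# Turn the bushing out of the yellow rack onto its cover

## Robot

A 7-joint arm with a two-finger parallel gripper is mounted at the origin on the work surface. World frame = base frame: x ahead of the robot, y to its left, z up, the work surface at z = 0. Lengths are in mm, angles in rad, forces in N, time in s.
With the tool pointing down it reaches from about 425 to 975 mm from the base axis. Payload 16.7 kg.
Tool frame: the origin (TCP) lies at the very end of the fingers, on their centre line; the grasp point (between the pads) lies 19 mm behind it; z points along the fingers, x is the direction in which the jaws open and shut, and the axes are right-handed (so a half turn about z gives the same grasp; the last joint's range is limited). The gripper opens to 85 mm and grips with 20 to 120 N. Pads are 22 mm wide; open, the fingers measure 114 mm over their backs; the gripper's body (76 mm by 85 mm) begins 54 mm behind the grasp point. The pads swing forward as they close: fully open they stand 13 mm farther back than shut.
Start: joints at [1.179, 0.426, 0.074, 1.606, -0.034, 1.111, -0.067], TCP at [161.6, -655.333, 231.302] pointing down, gripper open.
Joint ranges: [-2.85, 2.85], [-0.5, 2.14], [-1.23, 1.37], [0.21, 2.46], [-1.02, 4.16], [0.16, 2.05], [-2.73, 2.73]. Speed limits (rad/s): [1.89, 1.89, 2.39, 2.39, 3.01, 3.01, 3.01].

## Interface

Orientations are given as a unit quaternion [x, y, z, w].
In Python, from rig import robot gives the robot as it stands. The module is installed in compiled form; this text tells all that it offers.
- The arm moves only by the shell command python3 -m jog 'ROWS' [OPENING] [FORCE]. ROWS is a JSON object of lists of equal length, an entry for each row: "delta_pos": the shift along the tool's x, y, z in mm, a list of three; "roll": the turn about the tool's z in degrees. In form: {"delta_pos": [[dx, dy, dz], ...], "roll": [roll, ...]}. A call has 1 to 20 rows; each row is the pose to reach, as a shift and turn from the pose measured when the call began, along the tool's axes at that moment; what a row does not reach only later rows make up. A row lasts 1/12 s, in which the tool goes at most 41.7 mm and 7.16 degrees, less where a joint would pass 70% of its speed; a pose out of reach is approached as far as the arm can. A call with a gripper value outside its range is refused whole. OPENING is the opening, from 0 (shut) to 1 (fully open), set as the call begins (- or left out, the last holds). The fingers move at their own pace and stop on an object; FORCE is the grip in N (left out, the last holds). Time passes only in rows, so rows that repeat a pose let the fingers close. It gives the time, the measured TCP pose, the force and the opening at its end, in the units of the state.
- robot.sense(): the state, without advancing time (a new reading comes with each control period).
- robot.snapshot(name): name is "scene" or "top"; returns a dict with "image" (384x512x3 uint8, blue, green, red), "vfov" (degrees; the focal length in pixels is half the picture's height over the tangent of half this angle, whatever the lens; pixels are square), "cx", "cy" (the principal point, pixels), "D" ([k1, k2, p1, p2, k3] as OpenCV has them; the pictures are not rectified), "origin" and "attitude" of the camera in the world. Camera axes: x right, y up, looking along -z (the intrinsics and any distortion apply to the point x, -y, -z); pixel columns grow to the right and rows downward; lengths in mm; the calibration is good to about 2 mm. A picture is of the moment at which its call begins. There is no depth.
- robot.close_job(): hands the job in, once; it reports no verdict.
Trained networks look in the newest picture that a camera, given by its name, has taken for a name from the list of things; names that differ only in an ending like _2 or _b are one class to them, and where a whole thing is asked for, a point or a joint stands for the part that bears it (a point fixed in the world has none). Each returns a list of dicts, best first, with "p" (0 to 1); they miss things now and then, are a little off and sometimes report something else, mostly with a low value. They report only what shows in the picture. A call takes as long as a camera call. They do not tell look-alikes from the thing itself.
- robot.trace(camera, query): "pixels" (384x512 bool, what is visible of it) and "bbox" ([left, top, width, height] in pixels, round what is visible of it).
The state is a dict: "clock": time; "qpos": joint angles; "qvel": joint speeds; "tau": joint torques, N m; "ee_pos": TCP position; "tcp_rot": TCP orientation; "contact_force": force on the tool from outside, world axes, zero at the start; "ft_torque": the same for the moment, N m; "grip_width": finger opening in mm.
Only numpy, scipy, OpenCV 4.12 (cv2) and the standard library are available. Lean on these libraries where they do the work, as an engineer would, in place of code of your own. Each camera call takes 0.05 s, during which the arm holds its last target.

## Task

The brass bushing sits too deep in the yellow rack to be picked out. Hold the loose white cover against the yellow rack, turn both upside down together and lay them, cover underneath, on the black rails in the middle of the blue tray without letting the bushing drop on the bench. Then lift the rack away, leaving cover and bushing in the tray, and set the empty rack down flat on the bench in the clear space between the tray and the robot.

Things in the scene. Friction and masses are not known exactly. Their poses are not given: they have to be found in the camera images.
- rack: Yellow block 90x60x36 mm (x,y,z), 200 g, three 21 mm sockets along x. Origin: centre of closed underside; z out of the open face. On an aluminium stand (deck 52 mm wide, x -33 to 43, ledge x 45-52) sloping 55 deg, x downhill, away from robot. Fingers closing along y (60 N+) at x=-27, z=36, pointing along +x (within 15 deg in pitch), hold both and clear the stand; lift straight up. Not the red one.
- cover: Loose flat white plate 90x60x12 mm, 80 g, on the open face of the yellow rack, edges flush, equal width (60 mm), axes along the rack's; held only by its own weight. Origin: centre of the face that touches the rack; z points away from the rack through the 12 mm thickness.
- tray: Blue tray, fixed, 120x150 mm (x,y), slopes 20 deg, x downhill, away from robot, z up from it. Origin: middle, level with the tops of two black rails (104 mm along x, y=+-19, 20 mm above the floor), 115 mm over bench. Side walls 5 mm lower than rails, lip at x=61 8 mm higher, upper end (x=-55) open. Lay rack x along tray x; lift it along z 40 mm+. Bench 80-200 mm in front (-x), +-60 mm in y, is clear.
- bushing: Brass cylinder, diameter 17 mm, 26 mm high, 40 g; origin at the centre of its lower end, z along its axis. Stands loose in the yellow rack's middle socket (28 mm deep), its top 2 mm below the open face; slides out by itself when the rack is upside down.
Not all that is in view belongs to the job. Of the things that look like the cover, the middle-sized one is meant. Several things have the shape of the rack; the one meant has the colours described above.

How it is judged:
By the outcome, as a careful person would: the job done as asked, in the order asked, and still so for the second after the job is handed in, with the robot touching nothing.
It also fails if it takes over 58 s, if anything falls off the work surface, if the arm or the gripper's body presses on something with over 40 N, if the wrist force passes 120 N, or if a joint passes its speed limit or range.

## Working session

There is one attempt and no reset: what is moved stays moved. The work goes in short steps, Python scripts to look and compute and a shell command to move; the robot and the scene stay as the last step left them, time stands still between calls to the robot, and variables do not carry over. Pictures are saved under pics/ and viewed, and the job is handed in when it is done.

```bash
mkdir -p pics; ls; cat > h.py <<'E'
import numpy as np,cv2
from rig import robot
from scipy.spatial.transform import Rotation as R
def snap(n,save=None):
    s=robot.snapshot(n)
    if save: cv2.imwrite('pics/'+save+'.png',s['image'])
    return s
E
python3 - <<'E'
from h import *
import pickle
for n in('scene','top'):
    s=snap(n,n+'0'); pickle.dump(s,open(n+'0.pkl','wb'))
    print({k:v for k,v in s.items() if k!='image'})
print(robot.sense())
E
```

```text
pics
{'vfov': 56.199057432809965, 'cx': 247.95396205429952, 'cy': 187.44423251968553, 'D': array([-0.08043262,  0.        ,  0.        ,  0.        ,  0.        ]), 'origin': array([1223.16135844,  240.40004853,  843.35394261]), 'attitude': array([0.22635172, 0.30036702, 0.73002132, 0.57062547])}
{'vfov': 56.767803539990076, 'cx': 252.49858508162094, 'cy': 188.9237361925413, 'D': array([0.02726196, 0.        , 0.        , 0.        , 0.        ]), 'origin': array([400.98632988,  52.79059505, 949.2567878 ]), 'attitude': array([ 0.06856773, -0.06823761, -0.69791307,  0.70961922])}
{'clock': 0.1, 'qpos': array([ 1.17947855,  0.42667048,  0.07384578,  1.60657879, -0.03408801,
        1.1107815 , -0.06708241]), 'qvel': array([-0.00033635, -0.00150129,  0.0004398 , -0.0029365 , -0.00017088,
        0.00099553, -0.00025688]), 'tau': array([ 7.94812484e-03, -9.51524949e+01,  3.77123907e+00, -4.64402461e+01,
        1.95417943e-02,  6.40777900e-03, -5.83923310e-06]), 'ee_pos': array([ 161.52308709, -654.99535374,  230.66392994]), 'tcp_rot': array([ 7.87230699e-01, -6.16658317e-01, -4.90824208e-04, -3.26618947e-04]), 'contact_force': array([-0.66480627,  0.14982171, -0.31048971]), 'ft_torque': array([-0.02119908, -0.05922878,  0.03234855]), 'grip_width': 85.24085109132999}
```

View pics/scene0.png

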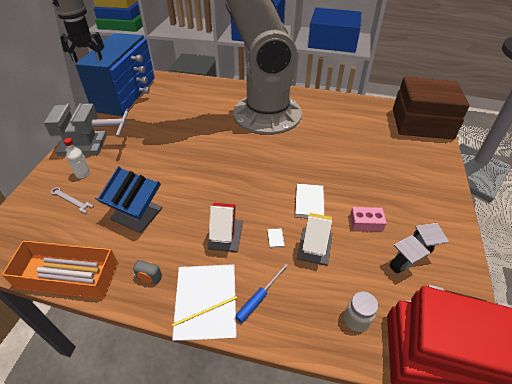

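View pics/top0.png

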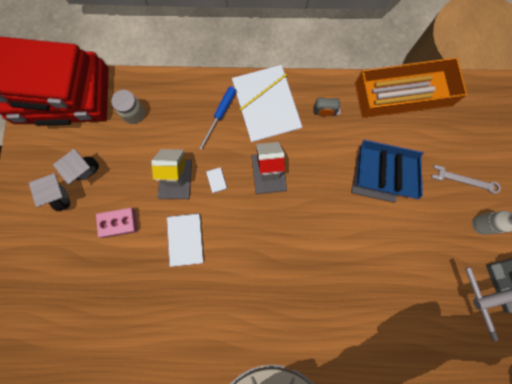

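The scene view shows a yellow rack at about (317,240) and a red one at (223,227), each with a white cover, on stands. The tray is at (130,193). In the top view the yellow rack is at (168,166), the red one at (270,160) and the tray at (390,170). I'll enlarge these next.

```bash
python3 - <<'E'
from h import *
import pickle
a=pickle.load(open('scene0.pkl','rb'))['image'];b=pickle.load(open('top0.pkl','rb'))['image']
c=lambda i,x,y,w,h,k:cv2.resize(i[y:y+h,x:x+w],None,fx=k,fy=k,interpolation=cv2.INTER_CUBIC)
cv2.imwrite('pics/c1.png',np.vstack([np.hstack([c(a,200,175,150,100,2.6),c(b,140,135,150,100,2.6)]),np.hstack([c(a,80,150,150,100,2.6),c(b,330,120,150,100,2.6)])]))
for cam in('scene','top'):
  for q in('rack','cover','tray','bushing'):
    for d in robot.trace(cam,q): print(cam,q,round(d['p'],2),d['bbox'],d['pixels'].sum())
print(robot.sense()['clock'])
E
```

```text
scene rack 0.75 [349.2, 206.7, 36.5, 23.8] 725
scene cover 0.85 [268.8, 228.2, 15.0, 17.8] 268
scene cover 0.74 [302.1, 217.2, 28.7, 39.0] 890
scene cover 0.58 [295.0, 184.6, 27.3, 35.0] 852
top rack 0.67 [150.0, 158.2, 36.7, 21.8] 448
top rack 0.67 [95.2, 210.7, 41.8, 31.3] 965
top cover 0.92 [168.3, 215.9, 35.7, 51.7] 1678
top cover 0.88 [208.4, 170.9, 17.1, 22.5] 301
top cover 0.62 [151.2, 149.1, 32.3, 17.2] 409
top tray 0.76 [351.8, 138.3, 73.8, 65.3] 3611
0.5
```

View pics/c1.png

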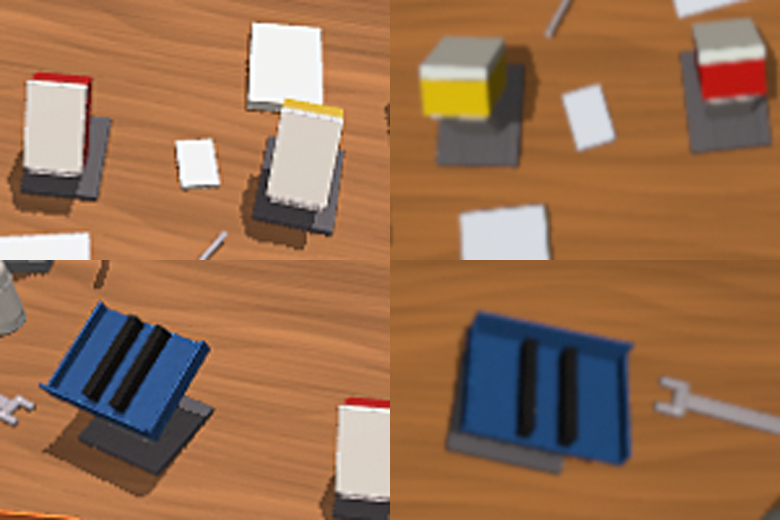

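```bash
python3 - <<'E'
from h import *
import pickle
a=pickle.load(open('scene0.pkl','rb'))['image'];b=pickle.load(open('top0.pkl','rb'))['image']
def c(i,x,y,w,h,k,n):
    o=cv2.resize(i[y:y+h,x:x+w],None,fx=k,fy=k,interpolation=cv2.INTER_LINEAR)
    for X in range(x-x%-10 if x%10 else x,x+w,10):
        cv2.line(o,(int((X-x+.5)*k),0),(int((X-x+.5)*k),6),(0,0,255),1); cv2.putText(o,str(X),(int((X-x)*k),18),0,.4,(0,0,255))
    for Y in range(y-y%-10 if y%10 else y,y+h,10):
        cv2.line(o,(0,int((Y-y+.5)*k)),(6,int((Y-y+.5)*k)),(0,0,255),1); cv2.putText(o,str(Y),(8,int((Y-y+.5)*k)+4),0,.4,(0,0,255))
    cv2.imwrite('pics/'+n+'.png',o)
c(a,285,200,60,70,8,'d1');c(b,140,140,60,65,9,'d2');c(a,90,160,80,75,8,'d3');c(b,345,130,85,75,8,'d4')
E
```

```text
(no output)
```

View pics/d1.png

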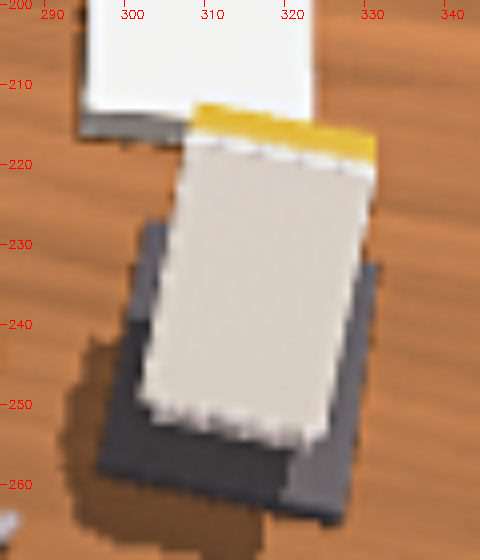

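View pics/d2.png

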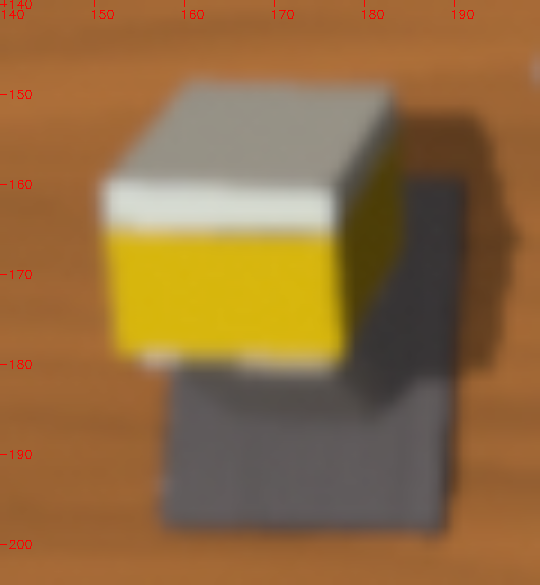

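View pics/d3.png

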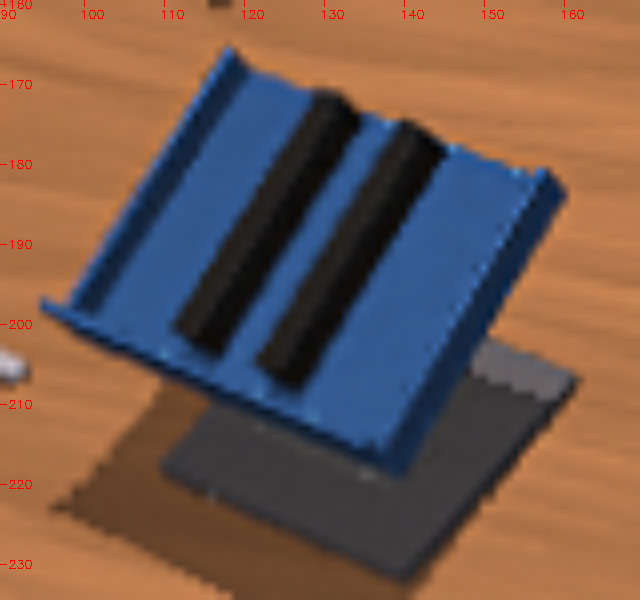

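View pics/d4.png

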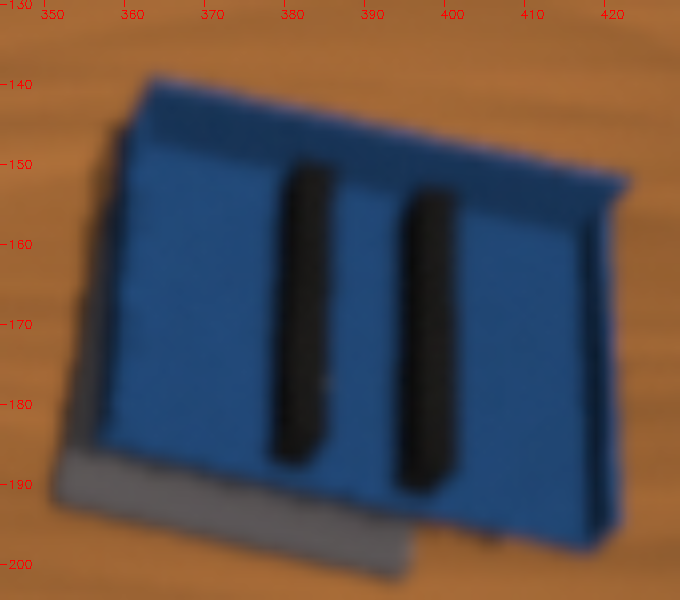

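```bash
cat >> h.py <<'E'
def proj(s,P):
    Rc=R.from_quat(s['attitude']).as_matrix(); F=np.diag([1,-1,-1.])
    p=(np.atleast_2d(P)-s['origin'])@Rc@F
    f=192/np.tan(np.radians(s['vfov']/2)); K=np.array([[f,0,s['cx']],[0,f,s['cy']],[0,0,1]])
    return cv2.projectPoints(p.reshape(-1,1,3).astype(float),np.zeros(3),np.zeros(3),K,s['D'])[0].reshape(-1,2)
def frame(yaw,tilt): return R.from_euler('z',yaw)*R.from_euler('y',tilt)  # x downhill
E
cat > fit.py <<'E'
from h import *
import pickle
from scipy.optimize import least_squares
S=pickle.load(open('scene0.pkl','rb'));T=pickle.load(open('top0.pkl','rb'))
cv=lambda L,k,x0,y0:[(m,(u/k-.5+x0,v/k-.5+y0)) for m,(u,v) in L]
top=cv([((-45,30,48),(103,180)),((-45,-30,48),(335,183)),((-45,30,36),(104,230)),((-45,-30,36),(338,228)),((-45,30,0),(116,357)),((-45,-30,0),(343,360)),((45,30,48),(186,80)),((45,-30,48),(391,86))],9,140,140)
sc=cv([((-45,-30,48),(186,140)),((-45,30,48),(372,182)),((-45,-30,0),(196,102)),((-45,30,0),(376,136)),((45,-30,48),(140,400)),((45,30,48),(312,445))],8,285,200)
def res(p,fixed=True):
    r=frame(p[3],np.radians(55) if fixed else p[4]); out=[]
    for s,L in((T,top),(S,sc)):
        q=proj(s,r.apply([m for m,_ in L])+p[:3]); out.append((q-[u for _,u in L]).ravel())
    return np.concatenate(out)
for nm,f,x0 in(('fixed',lambda p:res(p),[600,200,80,0.]),('free',lambda p:res(p,False),[600,200,80,0.,.96])):
    o=least_squares(f,x0,loss='soft_l1'); print(nm,o.x.round(3),np.abs(f(o.x)).mean()); print(f(o.x).reshape(-1,2).round(1).tolist())
tt=cv([((61,75,8),(155,75)),((61,-75,8),(630,178)),((52,19,0),(316,163)),((52,-19,0),(440,190)),((-52,19,0),(300,462)),((-52,-19,0),(424,490))],8,345,130)
ts=cv([((61,-75,8),(42,302)),((-52,-19,0),(332,92)),((-52,19,0),(415,125))],8,90,160)
def rt(p,fixed=True):
    r=frame(p[2],np.radians(20)); out=[]
    for s,L in((T,tt),(S,ts)):
        q=proj(s,r.apply([m for m,_ in L])+[p[0],p[1],115]); out.append((q-[u for _,u in L]).ravel())
    return np.concatenate(out)
o=least_squares(rt,[600,-200,0],loss='soft_l1'); print('tray',o.x.round(3)); print(rt(o.x).reshape(-1,2).round(1).tolist())
E
python3 fit.py
```

```text
fixed [612.588 265.899  72.693   6.272] 0.3624354640319193
[[-0.2, 0.3], [-0.5, 0.7], [0.2, -0.5], [-0.5, 0.4], [0.3, -0.6], [-0.1, -0.2], [0.2, -0.1], [0.6, -0.1], [-0.1, -0.0], [0.3, -0.8], [-0.3, 0.2], [-0.3, 0.2], [-0.4, 0.5], [1.2, -0.3]]
free [ 6.12181e+02  2.65897e+02  7.28290e+01 -1.00000e-02  9.72000e-01] 0.35705999040073316
[[-0.1, 0.1], [-0.5, 0.5], [0.2, -0.6], [-0.5, 0.3], [0.2, -0.6], [-0.1, -0.3], [0.3, 0.2], [0.6, 0.2], [-0.2, 0.1], [0.3, -0.7], [-0.3, 0.2], [-0.3, 0.1], [-0.4, 0.5], [1.2, -0.4]]
tray [ 6.21807e+02 -2.78736e+02 -2.22000e-01]
[[-0.8, 0.8], [0.2, 1.5], [-0.0, -0.4], [-0.3, -0.3], [0.5, -3.4], [1.2, -3.1], [0.1, -1.1], [0.6, -0.2], [0.3, -0.4]]
```

```bash
cat > ov.py <<'E'
from h import *
import pickle,itertools
S=pickle.load(open('scene0.pkl','rb'));T=pickle.load(open('top0.pkl','rb'))
def box(x0,x1,y0,y1,z0,z1):
    P=[np.array(p,float) for p in itertools.product((x0,x1),(y0,y1),(z0,z1))]
    return [(a,b) for a,b in itertools.combinations(P,2) if (a!=b).sum()==1]
def draw(s,im,k,x0,y0,segs,r,t,col):
    for a,b in segs:
        q=proj(s,r.apply([a,b])+t); q=((q-[x0,y0]+.5)*k).round().astype(int)
        cv2.line(im,tuple(map(int,q[0])),tuple(map(int,q[1])),col,1,cv2.LINE_AA)
def view(s,x,y,w,h,k,items):
    o=cv2.resize(s['image'][y:y+h,x:x+w],None,fx=k,fy=k,interpolation=cv2.INTER_LINEAR)
    for segs,r,t,c in items: draw(s,o,k,x,y,segs,r,t,c)
    return o
E
python3 - <<'E'
from ov import *
r=frame(-.011,np.radians(55));t=[612.5,265.9,72.7]
it=[(box(-45,45,-30,30,0,36),r,t,(0,0,255)),(box(-45,45,-30,30,36,48),r,t,(0,255,0))]
cv2.imwrite('pics/o1.png',np.hstack([view(S,285,200,60,65,6,it),view(T,140,140,60,65,6,it)]))
from scipy.optimize import least_squares
r=frame(-.222,np.radians(20));t=[621.8,-278.7,115]
it=[(box(-52,52,-24,-14,-20,0),r,t,(0,0,255)),(box(-52,52,14,24,-20,0),r,t,(0,0,255)),(box(61,61.01,-75,75,-20,8),r,t,(0,255,0)),([(np.array([-55,75,-5.]),np.array([61,75,-5.])),(np.array([-55,-75,-5.]),np.array([61,-75,-5.]))],r,t,(0,255,255))]
cv2.imwrite('pics/o2.png',np.hstack([view(S,90,160,80,75,4.8,it),view(T,345,130,85,75,4.8,it)]))
E
```

```text
(no output)
```

View pics/o1.png

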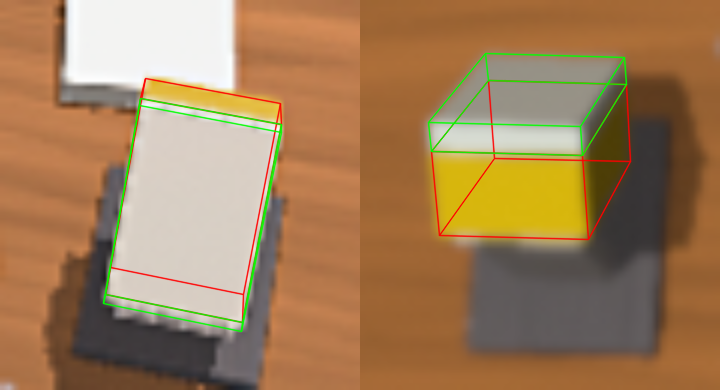

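View pics/o2.png

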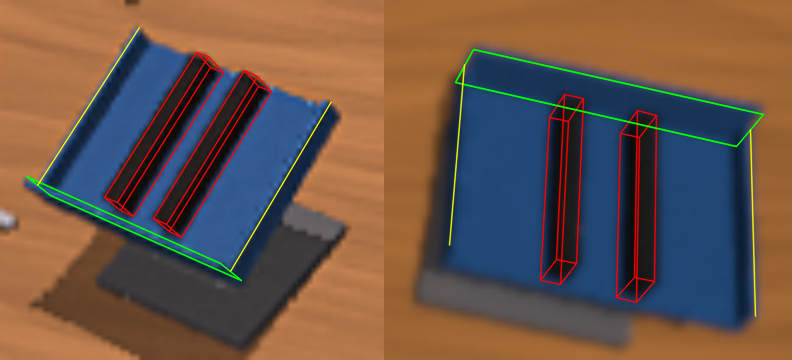

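The candidates:
- **Racks:** yellow at top view (168,166), red at (270,160) and pink at (116,222). Only the yellow one matches the description.
- **Covers:** small at (216,180), large at (185,240), and the one on the yellow rack, which is the middle-sized one.

Both fits overlay well. The jog can't change pitch directly, so I'll lift, move to the middle and learn the kinematics as I go.

```bash
python3 -m jog '{"delta_pos": [[0,0,-100],[0,0,-170],[0,0,-200],[-100,-120,-200],[-519,-631,-200],[-519,-631,-200],[-519,-631,-200],[-519,-631,-200],[-519,-631,-200],[-519,-631,-200],[-519,-631,-200],[-519,-631,-200],[-519,-631,-200],[-519,-631,-200],[-519,-631,-200],[-519,-631,-200],[-519,-631,-200],[-519,-631,-200],[-519,-631,-200],[-519,-631,-200]], "roll": [0,0,0,0,14,14,14,14,14,14,14,14,14,14,14,14,14,14,14,14]}'
python3 -c "
from h import *
s=robot.sense();print(s['clock'],s['qpos'].round(3),s['ee_pos'],R.from_quat(s['tcp_rot']).as_matrix().round(3))"
```

```text
clock: 2.17
ee_pos: [579.5, -94.1, 423.1]
tcp_rot: [-0.706, 0.708, -0.0, 0.0]
contact_force: [0.8, -1.7, 0.4]
grip_width: 85.4
2.1667 [ 0.36   0.193 -0.369  1.518  0.07   1.442 -1.586] [579.5378231  -94.09413099 423.09557027] [[-0.003 -1.     0.001]
 [-1.     0.003 -0.   ]
 [ 0.    -0.001 -1.   ]]
```

```bash
python3 -m jog '{"delta_pos": [[-40,-600,0],[-80,-600,0],[-94,-600,0],[-94,-600,0],[-94,-600,0],[-94,-600,0],[-94,-600,0],[-94,-600,0],[-94,-600,0],[-94,-600,0],[-94,-600,0],[-94,-600,0]], "roll": [0,0,0,0,0,0,0,0,0,0,0,0]}'
cat > st.py <<'E'
from h import *
s=robot.sense();M=R.from_quat(s['tcp_rot']).as_matrix();z=M[:,2]
print(s['clock'],s['qpos'].round(3),s['ee_pos'].round(1),'\n',M.round(3),'pitch',np.degrees(np.arcsin(-z[2])).round(2),'yaw',np.degrees(np.arctan2(z[1],z[0])).round(2),'xvert',M[2,0].round(3))
open('log.txt','a').write(repr((s['qpos'].tolist(),s['ee_pos'].tolist(),s['tcp_rot'].tolist()))+'\n')
E
python3 st.py
```

```text
clock: 3.17
ee_pos: [923.7, -61.9, 410.4]
tcp_rot: [-0.695, 0.719, 0.009, 0.004]
contact_force: [-0.2, -1.4, -1.3]
grip_width: 85.4
3.1667 [-0.015  0.969  0.127  0.298 -0.13   1.883 -1.586] [923.7 -61.9 410.4] 
 [[-0.033 -0.999 -0.007]
 [-0.999  0.033  0.019]
 [-0.019  0.007 -1.   ]] pitch 88.84 yaw 109.92 xvert -0.019
```

```bash
python3 -m jog '{"delta_pos": [[0,-300,0],[0,-300,0],[0,-300,0],[0,-300,0],[0,-300,0],[0,-300,0]], "roll": [0,0,0,0,0,0]}'
python3 st.py
```

```text
clock: 3.67
ee_pos: [920.3, -44.4, 390.7]
tcp_rot: [0.71, -0.704, -0.016, 0.021]
contact_force: [-0.1, -0.8, -0.5]
grip_width: 85.3
3.6667 [ 0.07   1.018 -0.722  0.246  0.647  1.986 -1.665] [920.3 -44.4 390.7] 
 [[ 0.008 -0.999 -0.053]
 [-1.    -0.008 -0.007]
 [ 0.007  0.053 -0.999]] pitch 86.91 yaw -172.07 xvert 0.007
```

```bash
cat > kin.py <<'E'
from h import *
import itertools
D=[([1.17947855,0.42667048,0.07384578,1.60657879,-0.03408801,1.1107815,-0.06708241],[161.52308709,-654.99535374,230.66392994],[7.87230699e-01,-6.16658317e-01,-4.90824208e-04,-3.26618947e-04])]+[eval(l) for l in open('log.txt')]
def Rs(s,q,ax='zyzyzyz'):
    r=[R.identity()]
    for i in range(7): r.append(r[-1]*R.from_euler(ax[i],s[i]*q[i]))
    return r
if __name__=='__main__':
    best=[]
    for s in itertools.product((1,-1),repeat=7):
      for x in ((0,)):
        E=[R.from_quat(t)*Rs(s,q)[7].inv() for q,_,t in D]
        # R = A * prod * B ; try A=Rz(a)  , B=Rz(b)
        from scipy.optimize import least_squares
        f=lambda p:np.concatenate([(R.from_euler('z',p[0])*Rs(s,q)[7]*R.from_euler('z',p[1])*R.from_quat(t).inv()).as_rotvec() for q,_,t in D])
        for b in (0,1.57,3.14,-1.57):
            o=least_squares(f,[0,b]); best.append((o.cost,s,o.x))
    best.sort(key=lambda v:v[0])
    for b in best[:5]: print(b)
    s=best[0][1];p=best[0][2]
    A=[];y=[]
    for q,pos,t in D:
        r=Rs(s,q); rz=R.from_euler('z',p[0]); cols=[]
        for i in range(8): 
            m=(rz*r[i]).as_matrix(); cols+= [m[:,0],m[:,1],m[:,2]]
        A.append(np.array(cols).T);y.append(pos)
    A=np.vstack(A);y=np.concatenate(y)
    # restricted: z offsets after joints 1(0),3,5,7
    for sel in ([2,8,14,20],[2,3,8,6,9,12,14,18,20]):
        c,rs,rk,_=np.linalg.lstsq(A[:,sel],y,rcond=None); print(sel,c.round(1),rk,(A[:,sel]@c-y).round(1))
E
python3 kin.py
```

```text
(np.float64(5.997123654239439e-18), (-1, -1, -1, -1, -1, -1, -1), array([-3.14159265e+00, -2.58264060e-10]))
(np.float64(5.997130221545436e-18), (-1, 1, -1, 1, -1, 1, -1), array([1.80215607e-12, 3.14159265e+00]))
(np.float64(5.997146976699555e-18), (-1, 1, -1, 1, -1, 1, -1), array([ 1.12582157e-10, -3.14159265e+00]))
(np.float64(5.9978098011824765e-18), (-1, 1, -1, 1, -1, 1, -1), array([ 6.39528940e-10, -3.14159265e+00]))
(np.float64(5.997818277114086e-18), (-1, 1, -1, 1, -1, 1, -1), array([-6.49590817e-10,  3.14159265e+00]))
[2, 8, 14, 20] [-295.6  555.6  481.6 -235.2] 4 [ 57.4  31.3   0.5  -4.9  53.4 -11.5  11.9  59.1  11. ]
[2, 3, 8, 6, 9, 12, 14, 18, 20] [-2250.7  6511.6  3906.1 -4711.5   309.    146.7  4440.3 -2486.4 -2589.5] 9 [-0. -0. -0.  0.  0. -0.  0. -0. -0.]
```

```bash
cat > kin2.py <<'E'
from kin import *
s=(-1,1,-1,1,-1,1,-1)
def cols(q):
    r=Rs(s,q); c=[]
    for j,axs in((1,'xyz'),(3,'xyz'),(5,'xyz'),(7,'z')):
        m=r[j].as_matrix(); c+=[m[:,'xyz'.index(a)] for a in axs]
    return np.array(c).T
DD=D+[([0.36,0.193,-0.369,1.518,0.07,1.442,-1.586],[579.54,-94.09,423.1],None)]
A=np.vstack([cols(q) for q,_,_ in DD]);y=np.concatenate([p for _,p,_ in DD])
if __name__=='__main__':
    c,rs,rk,sv=np.linalg.lstsq(A,y,rcond=None); print(c.round(1),rk,sv.round(2),(A@c-y).round(1))
E
python3 kin2.py
```

```text
[ 5.000e-01 -2.900e+01  2.805e+02 -1.000e-01 -3.580e+01  5.540e+02
  4.000e-01  6.000e-01  4.934e+02  3.356e+02] 10 [3.87 3.42 3.32 0.99 0.91 0.49 0.41 0.28 0.12 0.02] [ 0.1  0.  -0.1 -0.   0.   0.  -0.   0.  -0.  -0.  -0.1  0.1]
```

```bash
cat > plan.py <<'E'
from kin2 import *
sel=[1,2,4,5,8,9]
C,*_=np.linalg.lstsq(A[:,sel],y,rcond=None)
def fk(q):
    return cols(q)[:,sel]@C, Rs(s,q)[7]*R.from_euler('z',np.pi)
RR=frame(-.011,np.radians(55)); TR=frame(-.222,np.radians(20)); RT=TR*R.from_euler('x',np.pi)
if __name__=='__main__':
    print(C.round(2),(A[:,sel]@C-y).round(2))
    rel=RT*RR.inv(); v=rel.as_rotvec(); a=np.linalg.norm(v); v=v/a
    for v in(v,-v): print(np.degrees(a),v,'pitch',np.degrees(np.arcsin(-v[2])),'yaw',np.degrees(np.arctan2(v[1],v[0])))
    v=rel.as_rotvec()/a; v=v if v[0]>0 else -v
    print('axis in rack',RR.inv().apply(v),'in final rack',RT.inv().apply(v))
E
python3 plan.py
```

```text
[-28.54 279.9  -35.67 554.41 493.51 335.58] [ 0.03  0.01 -0.17 -0.06 -0.04 -0.09 -0.01  0.05 -0.    0.05 -0.05  0.26]
172.6490378652974 [-0.78959973  0.0924068   0.60662448] pitch -37.345828815278075 yaw 173.3250416867259
172.6490378652974 [ 0.78959973 -0.0924068  -0.60662448] pitch 37.345828815278075 yaw -6.674958313274092
axis in rack [ 0.95036909 -0.08371579  0.29965022] in final rack [ 0.95036909 -0.08371579  0.29965022]
```

```bash
python3 -m jog '{"delta_pos": [[32,286,-296],[32,286,-296],[32,286,-296],[32,286,-296],[32,286,-296],[32,286,-296],[32,286,-296],[32,286,-296],[32,286,-296],[32,286,-296],[32,286,-296],[32,286,-296]], "roll": [7,7,7,7,7,7,7,7,7,7,7,7]}'
python3 st.py; python3 plan.py|head -1
python3 -m jog '{"delta_pos": [[0,0,-400],[0,0,-400],[0,0,-400],[0,0,-400],[0,0,-400],[0,0,-400]], "roll": [0,0,0,0,0,0]}'
python3 st.py
```

```text
clock: 4.67
ee_pos: [698.4, -67.4, 633.3]
tcp_rot: [-0.667, 0.745, 0.015, -0.027]
contact_force: [0.8, 1.6, -1.2]
grip_width: 85.3
4.6667 [-0.102  0.511  0.244  0.652 -0.109  2.048 -1.614] [698.4 -67.4 633.3] 
 [[-0.11  -0.992 -0.06 ]
 [-0.994  0.111 -0.015]
 [ 0.021  0.058 -0.998]] pitch 86.46 yaw -166.32 xvert 0.021
[-28.41 282.93 -35.82 554.45 493.51 338.61] [ 0.01 -0.01 -0.12 -0.06 -0.01 -0.04 -0.09  0.03 -0.05  0.07  0.02 -0.09
clock: 5.17
ee_pos: [635.8, -27.2, 757.8]
tcp_rot: [-0.659, 0.748, -0.054, 0.046]
contact_force: [1.9, 3.8, 1.0]
grip_width: 85.5
5.1667 [-0.435  0.384  0.794  0.649 -0.33   2.047 -1.572] [635.8 -27.2 757.8] 
 [[-0.126 -0.982  0.14 ]
 [-0.992  0.124 -0.021]
 [ 0.003 -0.142 -0.99 ]] pitch 81.85 yaw -8.35 xvert 0.003
```

```bash
python3 -m jog '{"delta_pos": [[0,-100,-400],[0,-100,-400],[0,-100,-400],[0,-100,-400],[0,-100,-400],[0,-100,-400]], "roll": [0,0,0,0,0,0]}' >/dev/null
python3 st.py
python3 -m jog '{"delta_pos": [[0,-100,-400],[0,-100,-400],[0,-100,-400],[0,-100,-400],[0,-100,-400],[0,-100,-400]], "roll": [0,0,0,0,0,0]}' >/dev/null
python3 st.py
```

```text
5.6667 [-0.351  0.302  0.54   0.632 -0.18   2.048 -1.643] [609.4 -31.1 791.2] 
 [[-0.127 -0.974  0.189]
 [-0.992  0.125 -0.023]
 [-0.001 -0.19  -0.982]] pitch 79.05 yaw -7.02 xvert -0.001
6.1667 [-0.417  0.245  0.594  0.641 -0.164  2.048 -1.645] [580.3 -31.7 821.7] 
 [[-0.127 -0.963  0.237]
 [-0.992  0.124 -0.026]
 [-0.005 -0.239 -0.971]] pitch 76.19 yaw -6.2 xvert -0.005
```

```bash
python3 -m jog '{"delta_pos": [[0,200,-800],[0,200,-800],[0,200,-800]], "roll": [0,0,0]}' >/dev/null
python3 st.py
python3 -m jog '{"delta_pos": [[0,200,-800],[0,200,-800],[0,200,-800]], "roll": [0,0,0]}' >/dev/null
python3 st.py
```

```text
6.4167 [-0.729  0.14   0.87   0.716 -0.127  2.048 -1.653] [523.5 -26.6 850. ] 
 [[-0.127 -0.953  0.276]
 [-0.992  0.124 -0.028]
 [-0.007 -0.277 -0.961]] pitch 73.89 yaw -5.84 xvert -0.007
6.6667 [-0.935  0.065  0.969  0.742 -0.033  2.048 -1.709] [494.5 -27.2 867.1] 
 [[-0.14  -0.941  0.308]
 [-0.99   0.137 -0.032]
 [-0.012 -0.31  -0.951]] pitch 71.93 yaw -5.88 xvert -0.012
```

```bash
for i in 1; do python3 -m jog '{"delta_pos": [[0,-400,-800],[0,-400,-800],[0,-400,-800]], "roll": [0,0,0]}' >/dev/null
python3 st.py
python3 -m jog '{"delta_pos": [[0,-800,-800],[0,-800,-800],[0,-800,-800]], "roll": [0,0,0]}' >/dev/null
python3 st.py; done
```

```text
6.9167 [-0.886  0.114  1.029  0.666 -0.123  2.048 -1.663] [506.  -25.2 888.7] 
 [[-0.133 -0.926  0.354]
 [-0.991  0.131 -0.032]
 [-0.017 -0.355 -0.935]] pitch 69.16 yaw -5.13 xvert -0.017
7.1667 [-0.559  0.173  0.755  0.551 -0.169  2.048 -1.652] [535.6 -32.8 904.5] 
 [[-0.13  -0.909  0.395]
 [-0.991  0.128 -0.033]
 [-0.021 -0.396 -0.918]] pitch 66.65 yaw -4.73 xvert -0.021
```

```bash
python3 -m jog '{"delta_pos": [[0,-800,-800],[0,-800,-800]], "roll": [0,0]}' >/dev/null
python3 st.py
python3 -m jog '{"delta_pos": [[0,-800,-800],[0,-800,-800]], "roll": [-2,-2]}' >/dev/null
python3 st.py
python3 -m jog '{"delta_pos": [[0,-800,-800],[0,-800,-800]], "roll": [-2,-2]}' >/dev/null
python3 st.py;python3 -m jog '{"delta_pos": [[0,-800,-800],[0,-800,-800]], "roll": [0,0]}' >/dev/null
python3 st.py
```

```text
7.3333 [-0.422  0.217  0.665  0.459 -0.21   2.048 -1.645] [555.2 -38.7 919.5] 
 [[-0.129 -0.891  0.434]
 [-0.991  0.126 -0.035]
 [-0.024 -0.435 -0.9  ]] pitch 64.17 yaw -4.58 xvert -0.024
7.5 [-0.343  0.252  0.635  0.379 -0.253  2.048 -1.603] [568.3 -43.2 934.5] 
 [[-0.095 -0.876  0.472]
 [-0.995  0.088 -0.037]
 [-0.009 -0.474 -0.881]] pitch 61.73 yaw -4.54 xvert -0.009
7.6667 [-0.296  0.278  0.642  0.311 -0.303  2.048 -1.566] [576.1 -44.9 949.4] 
 [[-0.064 -0.859  0.508]
 [-0.998  0.05  -0.04 ]
 [ 0.009 -0.51  -0.86 ]] pitch 59.35 yaw -4.54 xvert 0.009
7.8333 [-0.268  0.297  0.672  0.253 -0.359  2.048 -1.569] [579.  -44.1 964.4] 
 [[-0.065 -0.838  0.542]
 [-0.998  0.049 -0.043]
 [ 0.009 -0.544 -0.839]] pitch 57.04 yaw -4.53 xvert 0.009
```

```bash
python3 -m jog '{"delta_pos": [[0,-500,-800],[0,-500,-800]], "roll": [0,0]}' >/dev/null
python3 st.py
python3 -m jog '{"delta_pos": [[0,-300,-800],[0,-300,-800]], "roll": [0,0]}' >/dev/null
python3 st.py
python3 -m jog '{"delta_pos": [[0,-300,-800],[0,-300,-800]], "roll": [0,0]}' >/dev/null
python3 st.py;python3 -m jog '{"delta_pos": [[0,-800,-800],[0,-800,-800]], "roll": [0,0]}' >/dev/null
python3 st.py
```

```text
8.0 [-0.291  0.276  0.709  0.237 -0.372  2.048 -1.572] [561.8 -42.4 983.4] 
 [[-0.066 -0.817  0.573]
 [-0.998  0.049 -0.046]
 [ 0.01  -0.575 -0.818]] pitch 54.91 yaw -4.58 xvert 0.01
8.1667 [-0.375  0.223  0.759  0.257 -0.335  2.048 -1.573] [ 528.2  -39.9 1004.8] 
 [[-0.068 -0.796  0.602]
 [-0.998  0.048 -0.048]
 [ 0.01  -0.604 -0.797]] pitch 52.86 yaw -4.6 xvert 0.01
8.3333 [-0.496  0.172  0.844  0.274 -0.299  2.048 -1.576] [ 494.8  -37.7 1024.9] 
 [[-0.069 -0.773  0.631]
 [-0.998  0.048 -0.05 ]
 [ 0.008 -0.633 -0.774]] pitch 50.73 yaw -4.51 xvert 0.008
8.5 [-0.445  0.185  0.854  0.218 -0.363  2.048 -1.579] [ 492.2  -35.5 1040.9] 
 [[-0.065 -0.746  0.663]
 [-0.998  0.044 -0.048]
 [ 0.007 -0.665 -0.747]] pitch 48.34 yaw -4.16 xvert 0.007
```

```bash
python3 -m jog '{"delta_pos": [[-246,48,-45],[-246,48,-45],[-246,48,-45],[-246,48,-45],[-246,48,-45],[-246,48,-45],[-246,48,-45],[-246,48,-45]], "roll": [0,0,0,0,0,0,0,0]}' >/dev/null
python3 st.py
python3 -m jog '{"delta_pos": [[0,-600,-800],[0,-600,-800]], "roll": [0,0]}' >/dev/null
python3 st.py
```

```text
9.1667 [-1.327  0.229  1.374  0.302 -0.165  2.048 -1.814] [ 454.4  160.1 1031.6] 
 [[-0.068 -0.743  0.666]
 [-0.998  0.048 -0.048]
 [ 0.004 -0.668 -0.744]] pitch 48.09 yaw -4.16 xvert 0.004
9.3333 [-1.214  0.25   1.291  0.223 -0.264  2.048 -1.806] [ 456.2  190.7 1043.1] 
 [[ 0.016 -0.723  0.691]
 [-1.    -0.008  0.015]
 [-0.006 -0.691 -0.723]] pitch 46.31 yaw 1.26 xvert -0.006
```

```bash
python3 -m jog '{"delta_pos": [[500,-600,-800],[500,-600,-800]], "roll": [0,0]}' >/dev/null
python3 st.py
python3 -m jog '{"delta_pos": [[500,-600,-800],[500,-600,-800]], "roll": [0,0]}' >/dev/null
python3 st.py
```

```text
9.5 [-1.18   0.2    1.317  0.213 -0.284  2.048 -1.74 ] [ 444.9  137.6 1063.4] 
 [[ 0.025 -0.702  0.712]
 [-1.    -0.012  0.023]
 [-0.008 -0.712 -0.702]] pitch 44.56 yaw 1.84 xvert -0.008
9.6667 [-1.21   0.147  1.316  0.214 -0.224  2.048 -1.694] [ 428.7   94.4 1079. ] 
 [[ 0.03  -0.682  0.731]
 [-1.    -0.016  0.026]
 [-0.006 -0.731 -0.682]] pitch 43.0 yaw 2.03 xvert -0.006
```

```bash
cat > goto.py <<'E'
from h import *
import sys
rr=frame(-.011,np.radians(55));rt=np.array([612.4,265.9,72.7])
st=robot.sense();M=R.from_quat(st['tcp_rot']).as_matrix()
g=rr.apply([-27,0,36])+rt
goal=g+(19+5)*M[:,2]
for b in map(float,sys.argv[1:]):
    t=goal-b*M[:,2]; print(b,t.round(1),'tooldelta',(M.T@(t-st['ee_pos'])).round(1))
xr=rr.inv().apply(M.T); print('tool axes in rack\n',xr.round(3))
E
python3 goto.py 150 100 0
```

```text
150.0 [534.3 262.5 201.4] tooldelta [-159.5  567.1  680.1]
100.0 [570.9 263.8 167.3] tooldelta [-159.5  567.1  730.1]
0.0 [643.9 266.4  99.1] tooldelta [-159.5  567.1  830.1]
tool axes in rack
 [[ 0.028 -0.999  0.03 ]
 [ 0.208 -0.023 -0.978]
 [ 0.978  0.034  0.207]]
```

```bash
cat > ik.py <<'E'
from plan import *
from scipy.optimize import least_squares
lo=np.array([-2.85,-.5,-1.23,.21,-1.02,.16,-2.73]);hi=np.array([2.85,2.14,1.37,2.46,4.16,2.05,2.73])
def ik(p,r,q0):
    f=lambda q:np.concatenate([(fk(q)[0]-p)/100,3*(fk(q)[1]*r.inv()).as_rotvec()])
    o=least_squares(f,np.clip(q0,lo+.02,hi-.02),bounds=(lo+.01,hi-.01),xtol=1e-12,ftol=1e-10); return o.x,o.cost
def multi(p,r,q0s,n=25,seed=0):
    g=np.random.default_rng(seed); S=[]
    for q0 in list(q0s)+[g.uniform(lo,hi) for _ in range(n)]:
        q,c=ik(p,r,q0); S.append((c,q))
    S.sort(key=lambda v:v[0]); return S
E
cat > t1.py <<'E'
from ik import *
st=robot.sense();r=R.from_quat(st['tcp_rot'])
f=fk(st['qpos']);print(f[0]-st['ee_pos'])
for nm,p in(('appr',[534.3,262.5,201.4]),('grasp',[643.9,266.4,99.1]),('lift',[643.9,266.4,300]),('tray',[621,-278,160]),('bench',[480,-240,60])):
    S=multi(np.array(p),r,[st['qpos']]); print(nm,'local',[ (c.round(5),q.round(2).tolist()) for c,q in S if False])
    for c,q in S[:8]: print('  %.5f'%c,q.round(2).tolist())
E
python3 t1.py
```

```text
[ 0.03259975  0.02668116 -0.01072588]
appr local []
  0.00000 [-1.75, 0.24, 0.98, 2.39, 1.57, 0.36, 2.44]
  0.00000 [0.19, 0.38, -1.22, 2.3, 1.62, 0.93, 2.58]
  0.00000 [-1.1, 0.15, 0.22, 2.37, 1.54, 0.55, 2.49]
  0.00000 [-0.38, 0.19, -0.55, 2.33, 1.56, 0.69, 2.52]
  0.00000 [-0.13, 0.24, -0.82, 2.32, 1.58, 0.76, 2.54]
  0.00000 [-1.93, 0.4, 1.25, 2.4, 1.64, 0.17, 2.33]
  0.00000 [-0.88, 0.16, -0.02, 2.36, 1.55, 0.59, 2.5]
  0.02076 [-1.92, 0.61, 1.36, 2.44, 3.48, 0.17, 0.43]
grasp local []
  0.00000 [-1.31, 0.63, 0.75, 2.25, 2.66, 0.27, 1.3]
  0.00000 [-1.52, 0.87, 1.1, 2.26, 3.69, 0.32, 0.13]
  0.00000 [-0.76, 0.48, 0.06, 2.22, 2.03, 0.51, 2.09]
  0.00000 [0.23, 0.86, -1.22, 2.17, 1.98, 1.18, 2.63]
  0.00000 [-1.52, 0.86, 1.08, 2.26, 3.65, 0.31, 0.18]
  0.00000 [0.21, 0.83, -1.18, 2.17, 1.97, 1.15, 2.61]
  0.00000 [-1.12, 0.54, 0.5, 2.24, 2.27, 0.35, 1.75]
  0.00000 [-1.22, 0.58, 0.62, 2.25, 2.42, 0.31, 1.58]
lift local []
  0.00000 [-1.8, 0.39, 1.35, 2.13, 0.13, 0.19, -2.27]
  0.00000 [-1.75, 0.31, 1.24, 2.13, 0.6, 0.24, -2.72]
  0.00000 [-1.8, 0.39, 1.35, 2.13, 0.13, 0.19, -2.27
[... 465 characters left out ...]
 0.68, -1.2, 2.15, 1.81, 0.17, -2.68]
  0.00000 [1.49, 0.69, -1.22, 2.15, 1.79, 0.19, -2.65]
  0.00000 [1.48, 0.67, -1.2, 2.15, 1.81, 0.17, -2.68]
  0.00000 [1.47, 0.67, -1.2, 2.15, 1.81, 0.17, -2.69]
  0.00021 [1.11, 0.44, -0.7, 2.17, 4.15, 0.17, 1.11]
bench local []
  0.00002 [1.61, 0.77, -1.13, 2.45, 2.88, 0.34, 2.72]
  0.00002 [1.61, 0.77, -1.13, 2.45, 2.88, 0.34, 2.72]
  0.00002 [1.61, 0.77, -1.13, 2.45, 2.88, 0.34, 2.72]
  0.00002 [1.61, 0.77, -1.13, 2.45, 2.88, 0.34, 2.72]
  0.00002 [1.61, 0.77, -1.13, 2.45, 2.88, 0.34, 2.72]
  0.05203 [-0.26, 1.31, 1.36, 2.45, 4.15, 1.78, 0.69]
  0.05203 [-0.26, 1.31, 1.36, 2.45, 4.15, 1.78, 0.69]
  0.05203 [-0.26, 1.31, 1.36, 2.45, 4.15, 1.78, 0.69]
```

```bash
cat > t2.py <<'E'
from ik import *
def tool(pitch,yaw,roll=0):  # roll 0: x horizontal pointing to -y side
    return R.from_euler('z',yaw,degrees=True)*R.from_euler('y',90+pitch,degrees=True)*R.from_euler('z',np.radians(roll)) 
st=robot.sense()
# find base roll such that x ~ -y : 
b=R.from_euler('y',90+0,degrees=True).as_matrix(); 
def toolR(p,yw,rl=0):
    z=np.array([np.cos(np.radians(p))*np.cos(np.radians(yw)),np.cos(np.radians(p))*np.sin(np.radians(yw)),-np.sin(np.radians(p))])
    x=np.array([np.sin(np.radians(yw)),-np.cos(np.radians(yw)),0]); y=np.cross(z,x)
    return R.from_matrix(np.array([x,y,z]).T)*R.from_euler('z',rl,degrees=True)
def marg(q): return np.min(np.minimum(q-lo,hi-q)[:6])
if __name__=='__main__':
    T0=np.array([621.8,-278.7,115])
    for p,yw in((43,2),(43,-6),(38,-6),(33,-12),(33,-5),(28,-12),(20,-12)):
        r=toolR(p,yw); pos=TR.apply([-27,0,12])+T0+24*r.as_matrix()[:,2]
        for up in(0,80):
            S=[q for c,q in multi(pos+TR.apply([0,0,up]),r,[],30) if c<1e-5]
            S.sort(key=lambda q:-marg(q)); print(p,yw,up,len(S),[ (marg(q).round(2),q.round(2).tolist()) for q in S[:2]])
E
python3 t2.py
```

```text
Still running in the background as job /tmp/bash_jobs.1000/459c7bf47783 (pid 1225). You'll get a notice when it ends.
```

```bash
cat /tmp/bash_jobs.1000/459c7bf47783/stdout; nproc; kill -- -$(cat /tmp/bash_jobs.1000/459c7bf47783/pid)
```

```text
4
```

```bash
cat > sim.py <<'E'
from fik import *
vl=np.array([1.89,1.89,2.39,2.39,3.01,3.01,3.01])*.7/12
def simcall(q,d,roll,n,sub=20,lam=1e-4,m=.002):
    q=np.array(q)[None]; p0,M0,_=fkb(q); tp=p0[0]+M0[0]@np.array(d,float); tR=M0[0]@R.from_euler('z',roll,degrees=True).as_matrix()
    return simto(q[0],tp,tR,n,sub,lam,m)
def simto(q,tp,tR,n,sub=20,lam=1e-4,m=.002,tol=None):
    q=np.array(q)[None]; out=[]
    for k in range(n):
        p,M,_=fkb(q); dp=tp-p[0]; L=np.linalg.norm(dp); dp*=min(1,41.7/max(L,1e-9))
        rv=R.from_matrix(tR@M[0].T).as_rotvec(); a=np.linalg.norm(rv); rv*=min(1,np.radians(7.16)/max(a,1e-9))
        gp=p[0]+dp; gR=R.from_rotvec(rv).as_matrix()@M[0]; qs=q.copy()
        for _ in range(sub):
            p,M,J=fkb(q); J=J.copy(); J[:,:3]/=300
            E=np.r_[(gp-p[0])/300,R.from_matrix(gR@M[0].T).as_rotvec()]
            act=np.ones(7)
            for _2 in range(3):
                Ja=J[0]*act; d=np.linalg.solve(Ja.T@Ja+lam*np.eye(7),Ja.T@E)
                bad=((q[0]+d>hi-m)&(d>0))|((q[0]+d<lo+m)&(d<0)); 
                if not (bad&(act>0)).any(): break
                act[bad]=0
            q=np.clip(q+d,lo+m,hi-m)
        st=q-qs; sc=max(1,np.max(np.abs(st)/vl)); q=qs+st/sc; out.append(q[0].copy())
    return np.array(out)
E
python3 - <<'E'
from sim import *
L=[eval(l) for l in open('log.txt')]
for i,l in enumerate(L): print(i,np.round(l[0],3),np.round(l[1]))
a=[i for i,l in enumerate(L) if abs(l[1][0]-492.2)<.1][0]
o=simcall(L[a][0],[-246,48,-45],0,8); print(o[-1].round(3),fkb(o[-1:])[0].round(1)); print(np.round(L[a+1][0],3))
o=simcall(L[0][0],[0,-300,0],0,6); print(o[-1].round(3),fkb(o[-1:])[0].round(1)); print(np.round(L[1][0],3))
o=simcall(L[1][0],[32,286,-296],7,12); print(o[-1].round(3),fkb(o[-1:])[0].round(1)); print(np.round(L[2][0],3),L[2][1])
o=simcall(L[a-1][0],[0,-800,-800],0,2); print(o[-1].round(3),fkb(o[-1:])[0].round(1)); print(np.round(L[a][0],3),L[a][1])
E
```

```text
0 [-0.015  0.969  0.127  0.298 -0.13   1.883 -1.586] [924. -62. 410.]
1 [ 0.07   1.018 -0.722  0.246  0.647  1.986 -1.665] [920. -44. 391.]
2 [-0.102  0.511  0.244  0.652 -0.109  2.048 -1.614] [698. -67. 633.]
3 [-0.435  0.384  0.794  0.649 -0.33   2.047 -1.572] [636. -27. 758.]
4 [-0.351  0.302  0.54   0.632 -0.18   2.048 -1.643] [609. -31. 791.]
5 [-0.417  0.245  0.594  0.641 -0.164  2.048 -1.645] [580. -32. 822.]
6 [-0.729  0.14   0.87   0.716 -0.127  2.048 -1.653] [523. -27. 850.]
7 [-0.935  0.065  0.969  0.742 -0.033  2.048 -1.709] [494. -27. 867.]
8 [-0.886  0.114  1.029  0.666 -0.123  2.048 -1.663] [506. -25. 889.]
9 [-0.559  0.173  0.755  0.551 -0.169  2.048 -1.652] [536. -33. 904.]
10 [-0.422  0.217  0.665  0.459 -0.21   2.048 -1.645] [555. -39. 920.]
11 [-0.343  0.252  0.635  0.379 -0.253  2.048 -1.603] [568. -43. 934.]
12 [-0.296  0.278  0.642  0.311 -0.303  2.048 -1.566] [576. -45. 949.]
13 [-0.268  0.297  0.672  0.253 -0.359  2.048 -1.569] [579. -44. 964.]
14 [-0.291  0.276  0.709  0.237 -0.372  2.048 -1.572] [562. -42. 983.]
15 [-0.375  0.223  0.759  0.257 -0.335  2.048
[... 394 characters left out ...]
63.]
21 [-1.21   0.147  1.316  0.214 -0.224  2.048 -1.694] [ 429.   94. 1079.]
[-1.319  0.229  1.335  0.287 -0.141  2.046 -1.822] [[ 454.   165.  1035.6]]
[-1.327  0.229  1.374  0.302 -0.165  2.048 -1.814]
[-0.002  0.984 -0.012  0.298  0.002  1.883 -1.612] [[926.9 -57.6 391.8]]
[ 0.07   1.018 -0.722  0.246  0.647  1.986 -1.665]
[-0.07   0.487  0.156  0.634 -0.066  2.045 -1.643] [[694.6 -65.  653.3]]
[-0.102  0.511  0.244  0.652 -0.109  2.048 -1.614] [698.4028434156661, -67.41740094640015, 633.2855198857912]
[-0.662  0.142  1.019  0.274 -0.299  2.048 -1.573] [[ 468.5  -33.4 1043.8]]
[-0.445  0.185  0.854  0.218 -0.363  2.048 -1.579] [492.20394248785885, -35.46398757797921, 1040.9325670716962]
```

```bash
cat > pth.py <<'E'
from sim import *
def desc(q):
    p,M,_=fkb(np.array(q)[None]); z=M[0][:,2]; return '%s p=%s pitch %.1f yaw %.1f xv %.2f'%(np.round(q,2).tolist(),p[0].round().tolist(),np.degrees(np.arcsin(-z[2])),np.degrees(np.arctan2(z[1],z[0])),M[0][2,0])
E
python3 - <<'E'
from pth import *
L=[eval(l) for l in open('log.txt')];q0=L[-1][0];M0=fkb(np.array(q0)[None])[1][0]
for way in ([[534,262,201]],[[600,262,500],[534,262,201]],[[600,0,500],[534,262,201]],[[700,262,600],[644,266,250],[644,266,99]],[[450,262,500],[534,262,201]],[[600,400,500],[534,262,201]]):
    q=q0
    print('--',way)
    for w in way:
        o=simto(q,np.array(w,float),M0,30); q=o[-1]; print(desc(q))
E
```

```text
-- [[534, 262, 201]]
[-0.64, -0.23, -0.12, 2.07, 0.74, 0.78, -2.71] p=[539.0, 209.0, 466.0] pitch 42.4 yaw 1.9 xv -0.00
-- [[600, 262, 500], [534, 262, 201]]
[-1.18, -0.13, 0.36, 1.9, 0.79, 0.87, -2.72] p=[600.0, 262.0, 500.0] pitch 43.0 yaw 2.0 xv -0.01
[-0.16, 0.12, -0.55, 2.19, 0.74, 0.43, -2.72] p=[538.0, 254.0, 218.0] pitch 58.1 yaw 14.2 xv -0.05
-- [[600, 0, 500], [534, 262, 201]]
[-1.15, -0.48, 0.65, 2.04, 0.81, 0.83, -2.34] p=[600.0, -0.0, 500.0] pitch 43.0 yaw 2.0 xv -0.01
[0.16, 0.08, -0.75, 2.27, 0.77, 0.28, -2.7] p=[535.0, 217.0, 223.0] pitch 54.1 yaw 19.4 xv -0.12
-- [[700, 262, 600], [644, 266, 250], [644, 266, 99]]
[-1.45, 0.0, 0.84, 1.58, 0.54, 0.9, -2.35] p=[700.0, 262.0, 600.0] pitch 43.0 yaw 2.0 xv -0.01
[-1.39, 0.27, 0.82, 2.06, 0.59, 0.39, -2.67] p=[648.0, 269.0, 265.0] pitch 50.0 yaw -1.0 xv 0.03
[-1.11, 0.52, 0.53, 2.0, 0.48, 0.39, -2.67] p=[649.0, 272.0, 113.0] pitch 58.7 yaw -14.5 xv 0.14
-- [[450, 262, 500], [534, 262, 201]]
[-0.42, -0.31, -0.49, 2.02, 0.6, 0.92, -2.73] p=[450.0, 262.0, 500.0] pitch 43.0 yaw 2.0 xv -0.01
[0.22, 0.13, -0.87, 2.23, 0.8, 0.33, -2.73] p=[533.0, 249.0, 220.0] pitch 55.3 yaw 22.0 xv -0.12
-- [[600, 400, 500], [534, 262, 201]]
[-1.45, 0.07, 0.55, 1.71, 0.68, 0.93, -2.72] p=[604.0, 400.0, 503.0] pitch 45.0 yaw 2.8 xv 0.00
[-1.25, 0.12, 0.55, 2.23, 0.66, 0.41, -2.72] p=[539.0, 264.0, 211.0] pitch 57.4 yaw 6.8 xv 0.00
```

```bash
python3 - <<'E'
from pth import *
L=[eval(l) for l in open('log.txt')];q0=L[-1][0];M0=fkb(np.array(q0)[None])[1][0]
for rl in(-180,-150):
 M1=M0@R.from_euler('z',-90,degrees=True).as_matrix();M2=M0@R.from_euler('z',-180,degrees=True).as_matrix()
 for way in ([[534,262,201]],[[600,262,500],[534,262,201]],[[600,0,500],[534,262,201]],[[700,262,600],[644,266,250],[644,266,99]],[[450,262,500],[534,262,201]],[[600,200,600],[600,150,300],[534,262,201]]):
    q=simto(q0,np.array(way[0],float),M1,14)[-1]
    print('--',way)
    for w in way:
        o=simto(q,np.array(w,float),M2,30); q=o[-1]; print(desc(q))
 break
E
```

```text
-- [[534, 262, 201]]
[-1.7, 0.23, 0.92, 2.39, 1.57, 0.38, -0.7] p=[534.0, 262.0, 201.0] pitch 43.0 yaw 2.0 xv 0.01
-- [[600, 262, 500], [534, 262, 201]]
[-1.89, -0.31, 0.9, 1.92, 1.03, 1.07, 0.28] p=[600.0, 262.0, 500.0] pitch 43.0 yaw 2.0 xv 0.01
[-1.81, 0.28, 1.07, 2.4, 1.58, 0.31, -0.72] p=[534.0, 262.0, 201.0] pitch 43.0 yaw 2.0 xv 0.01
-- [[600, 0, 500], [534, 262, 201]]
[-1.18, -0.5, 0.66, 2.04, 0.84, 0.85, 0.78] p=[600.0, 0.0, 500.0] pitch 43.0 yaw 2.0 xv 0.01
[-1.2, 0.16, 0.34, 2.37, 1.55, 0.53, -0.66] p=[534.0, 262.0, 201.0] pitch 43.0 yaw 2.0 xv 0.01
-- [[700, 262, 600], [644, 266, 250], [644, 266, 99]]
[-1.83, -0.03, 1.21, 1.59, 0.57, 0.91, 0.78] p=[700.0, 262.0, 600.0] pitch 43.0 yaw 2.0 xv 0.01
[-1.59, 0.36, 1.06, 2.18, 1.01, 0.16, -0.02] p=[644.0, 266.0, 250.0] pitch 43.0 yaw 2.0 xv 0.01
[-1.04, 0.52, 0.4, 2.24, 2.19, 0.39, -1.28] p=[644.0, 266.0, 99.0] pitch 43.0 yaw 2.0 xv 0.01
-- [[450, 262, 500], [534, 262, 201]]
[-1.86, -0.46, 0.49, 2.07, 1.03, 1.38, 0.05] p=[450.0, 262.0, 500.0] pitch 43.0 yaw 2.0 xv 0.01
[-1.78, 0.26, 1.01, 2.4, 1.58, 0.34, -0.71] p=[534.0, 262.0, 201.0] pitch 43.0 yaw 2.0 xv 0.01
-- [[600, 200, 600], [600, 150, 300], [534, 262, 201]]
[-1.89, -0.48, 0.78, 1.78, 1.06, 1.32, 0.44] p=[600.0, 200.0, 600.0] pitch 43.0 yaw 2.0 xv 0.01
[-1.91, -0.39, 1.17, 2.31, 1.44, 0.78, -0.06] p=[600.0, 150.0, 300.0] pitch 43.0 yaw 2.0 xv 0.01
[-2.2, -0.23, 1.26, 2.44, 1.49, 0.75, -0.45] p=[508.0, 243.0, 236.0] pitch 43.9 yaw 5.5 xv 0.04
```

```bash
python3 -m jog '{"delta_pos": [[103,308,517],[103,308,517],[103,308,517],[103,308,517],[103,308,517],[103,308,517],[103,308,517],[103,308,517],[103,308,517],[103,308,517],[103,308,517],[103,308,517],[103,308,517],[103,308,517],[103,308,517],[103,308,517],[103,308,517],[103,308,517],[103,308,517],[103,308,517]], "roll": [-7,-14,-21,-28,-35,-42,-49,-56,-63,-70,-77,-84,-91,-98,-105,-112,-119,-126,-133,-140]}' >/dev/null
python3 st.py; python3 goto.py 150 100 0
```

```text
11.3333 [-1.145 -0.474  0.653  2.035  0.809  0.842 -0.512] [598.5  -1.1 495.8] 
 [[ 0.664  0.197  0.721]
 [ 0.269 -0.963  0.016]
 [ 0.698  0.184 -0.692]] pitch 43.82 yaw 1.25 xvert 0.698
150.0 [535.5 263.8 202.7] tooldelta [-175.  -321.4  161.7]
100.0 [571.6 264.6 168.1] tooldelta [-175.  -321.4  211.7]
0.0 [643.7 266.1  98.8] tooldelta [-175.  -321.4  311.7]
tool axes in rack
 [[-0.192  0.276  0.942]
 [-0.031 -0.961  0.276]
 [ 0.981  0.024  0.194]]
```

```bash
python3 -m jog '{"delta_pos": [[-175,-321,162],[-175,-321,162],[-175,-321,162],[-175,-321,162],[-175,-321,162],[-175,-321,162],[-175,-321,162],[-175,-321,162],[-175,-321,162],[-175,-321,162],[-175,-321,162],[-175,-321,162],[-175,-321,162],[-175,-321,162],[-175,-321,162],[-175,-321,162]], "roll": [-75,-75,-75,-75,-75,-75,-75,-75,-75,-75,-75,-75,-75,-75,-75,-75]}' 1 >/dev/null
python3 st.py; python3 goto.py 150 100 0
python3 - <<'E'
from h import *
a=snap('scene','s1')['image'];b=snap('top','t1')['image']
cv2.imwrite('pics/v1.png',np.hstack([a[100:290,200:400],b[60:250,80:280]])[:, :])
im=cv2.imread('pics/v1.png');cv2.imwrite('pics/v1.png',cv2.resize(im,None,fx=2,fy=2))
E
```

```text
12.6667 [-1.32   0.161  0.473  2.362  1.485  0.504 -0.605] [536.  262.9 203.3] 
 [[-0.017  0.692  0.722]
 [ 1.     0.008  0.016]
 [ 0.006  0.722 -0.692]] pitch 43.8 yaw 1.29 xvert 0.006
150.0 [535.5 263.7 202.7] tooldelta [ 0.8 -0.8  0.1]
100.0 [571.6 264.5 168.1] tooldelta [ 0.8 -0.8 50.1]
0.0 [643.7 266.1  98.9] tooldelta [  0.8  -0.8 150.1]
tool axes in rack
 [[-0.021  1.    -0.02 ]
 [-0.194  0.015  0.981]
 [ 0.981  0.024  0.194]]
```

View pics/v1.png

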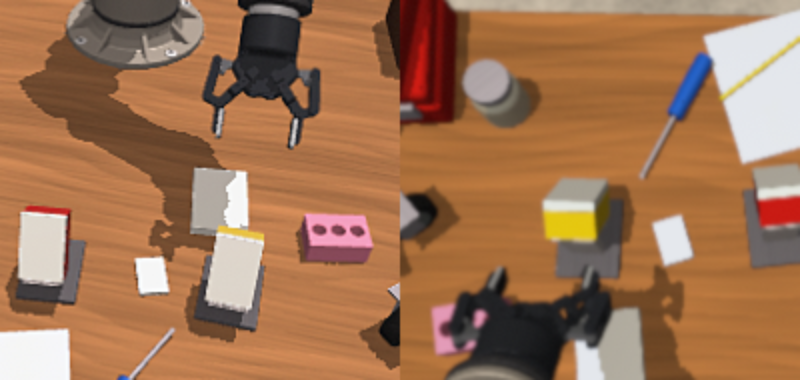

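```bash
python3 -m jog '{"delta_pos": [[1,-1,30],[1,-1,60],[1,-1,85],[1,-1,105],[1,-1,110],[1,-1,110]], "roll": [0,0,0,0,0,0]}'
python3 st.py; python3 goto.py 0
python3 - <<'E'
from h import *
a=snap('scene','s2')['image'];b=snap('top','t2')['image']
im=np.hstack([a[180:290,270:370],b[120:230,120:220]]);cv2.imwrite('pics/v2.png',cv2.resize(im,None,fx=4,fy=4,interpolation=2))
E
```

```text
clock: 13.27
ee_pos: [615.1, 264.9, 125.5]
tcp_rot: [0.646, 0.655, 0.281, 0.274]
contact_force: [-2.1, -0.1, 1.0]
grip_width: 85.9
13.2667 [-1.108  0.432  0.422  2.272  1.974  0.378 -1.078] [615.1 264.9 125.5] 
 [[-0.016  0.693  0.721]
 [ 1.     0.009  0.014]
 [ 0.004  0.721 -0.693]] pitch 43.83 yaw 1.12 xvert 0.004
0.0 [643.7 266.1  98.8] tooldelta [ 0.6  0.6 39.1]
tool axes in rack
 [[-0.019  1.    -0.02 ]
 [-0.194  0.016  0.981]
 [ 0.981  0.022  0.193]]
```

View pics/v2.png

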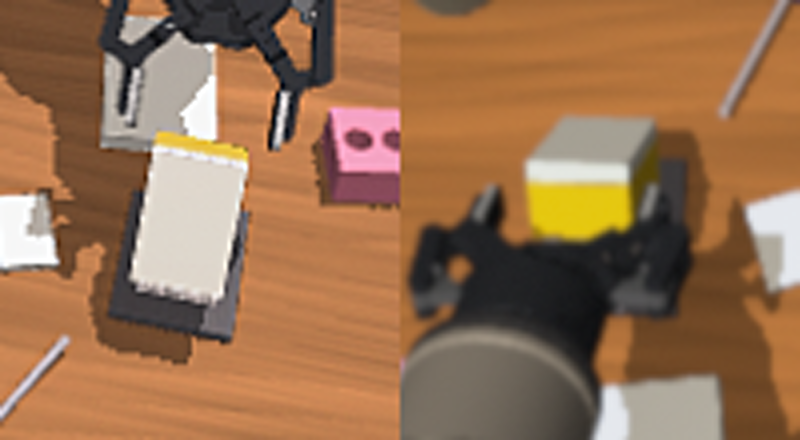

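```bash
python3 - <<'E'
from ov import *
from rig import robot
st=robot.sense();r=R.from_quat(st['tcp_rot']);t=st['ee_pos']
import cv2
S['image']=cv2.imread('pics/s2.png');T['image']=cv2.imread('pics/t2.png')
f=[]
for sx in(1,-1): f+=box(sx*42.5,sx*46,-11,11,-40,-13)
rr=frame(-.011,np.radians(55));rt=[612.4,265.9,72.7]
it=[(f,r,t,(255,0,255)),(box(-45,45,-30,30,0,48),rr,rt,(0,255,0))]
cv2.imwrite('pics/o3.png',np.hstack([view(S,280,180,80,90,5,it),view(T,130,130,60,72,6.25,it)]))
E
```

```text
(no output)
```

View pics/o3.png

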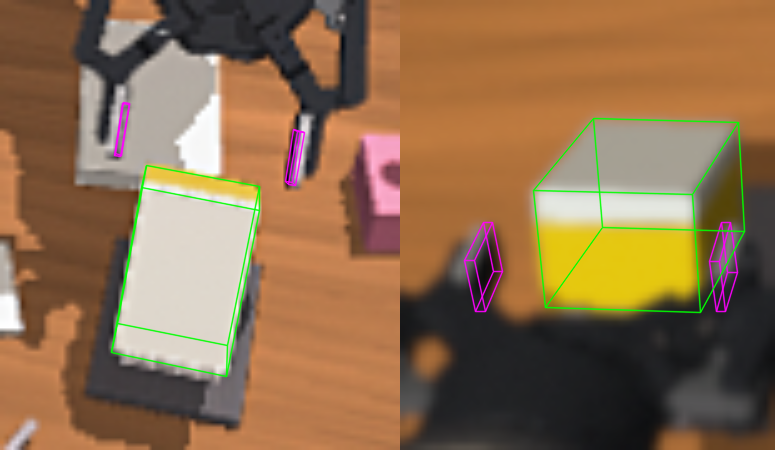

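```bash
python3 -m jog '{"delta_pos": [[1,0,20],[1,0,34],[1,0,41],[1,0,41]], "roll": [0,0,0,0]}'
python3 st.py
python3 - <<'E'
from h import *
a=snap('scene','s3')['image'];b=snap('top','t3')['image']
im=np.hstack([a[180:290,270:370],b[120:230,120:220]]);cv2.imwrite('pics/v3.png',cv2.resize(im,None,fx=4,fy=4,interpolation=2))
E
```

```text
clock: 13.7
ee_pos: [644.0, 267.3, 98.7]
tcp_rot: [0.646, 0.655, 0.282, 0.273]
contact_force: [-0.7, -0.6, 0.2]
grip_width: 85.3
13.7 [-1.009  0.508  0.356  2.224  2.102  0.388 -1.19 ] [644.  267.3  98.7] 
 [[-0.017  0.692  0.722]
 [ 1.     0.008  0.016]
 [ 0.005  0.722 -0.692]] pitch 43.77 yaw 1.26 xvert 0.005
```

View pics/v3.png

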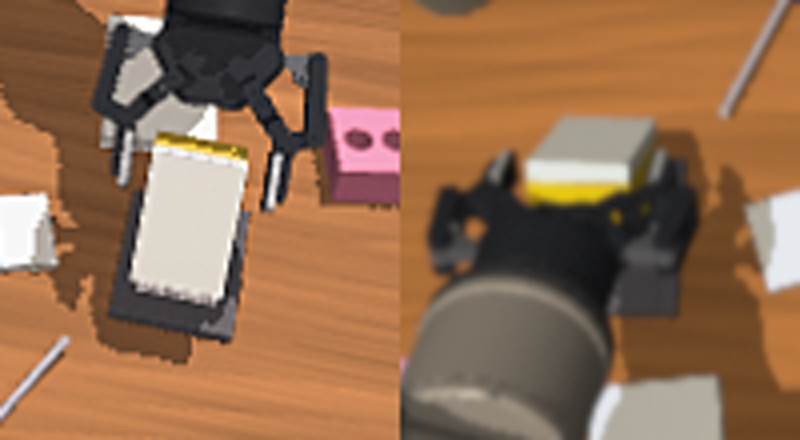

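```bash
python3 -m jog '{"delta_pos": [[0,0,0],[0,0,0],[0,0,0],[0,0,0],[0,0,0],[0,0,0],[0,0,0],[0,0,0],[0,0,0],[0,0,0]], "roll": [0,0,0,0,0,0,0,0,0,0]}' 0 100
python3 st.py
python3 - <<'E'
from h import *
a=snap('scene','s4')['image'];b=snap('top','t4')['image']
im=np.hstack([a[180:290,270:370],b[120:230,120:220]]);cv2.imwrite('pics/v4.png',cv2.resize(im,None,fx=4,fy=4,interpolation=2))
E
```

```text
clock: 14.63
ee_pos: [642.9, 267.5, 100.2]
tcp_rot: [0.646, 0.655, 0.282, 0.273]
contact_force: [-17.8, -2.8, 20.9]
grip_width: 59.0
14.6333 [-1.012  0.505  0.357  2.226  2.1    0.388 -1.189] [642.9 267.5 100.2] 
 [[-0.017  0.691  0.722]
 [ 1.     0.007  0.017]
 [ 0.006  0.723 -0.691]] pitch 43.73 yaw 1.34 xvert 0.006
```

View pics/v4.png

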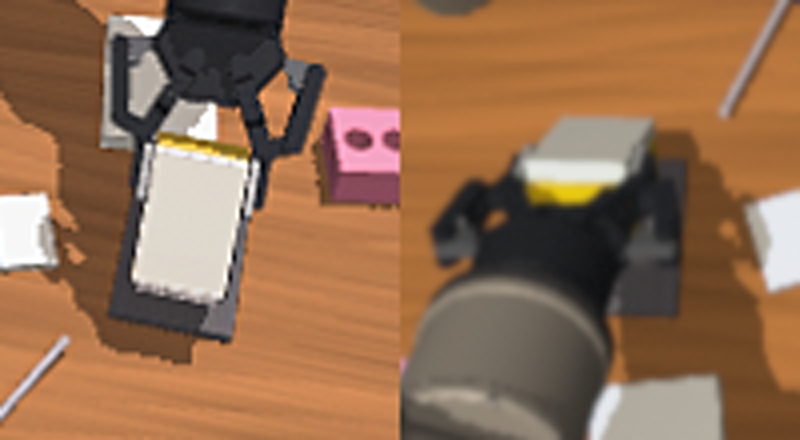

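```bash
python3 -m jog '{"delta_pos": [[0,7,-7],[0,18,-17],[0,32,-31],[0,50,-48],[0,72,-69],[0,90,-86],[0,108,-104]], "roll": [0,0,0,0,0,0,0]}'
python3 st.py
python3 - <<'E'
from h import *
a=snap('scene','s5')['image'];b=snap('top','t5')['image']
im=np.hstack([a[150:290,270:370],b[90:230,110:210]]);cv2.imwrite('pics/v5.png',cv2.resize(im,None,fx=4,fy=4,interpolation=2))
E
```

```text
clock: 15.32
ee_pos: [643.1, 266.9, 233.8]
tcp_rot: [0.645, 0.654, 0.283, 0.276]
contact_force: [-0.2, 0.8, -2.7]
grip_width: 59.1
15.3167 [-1.349  0.293  0.743  2.174  1.294  0.286 -0.297] [643.1 266.9 233.8] 
 [[-0.017  0.688  0.726]
 [ 1.     0.008  0.015]
 [ 0.004  0.726 -0.688]] pitch 43.46 yaw 1.17 xvert 0.004
```

View pics/v5.png

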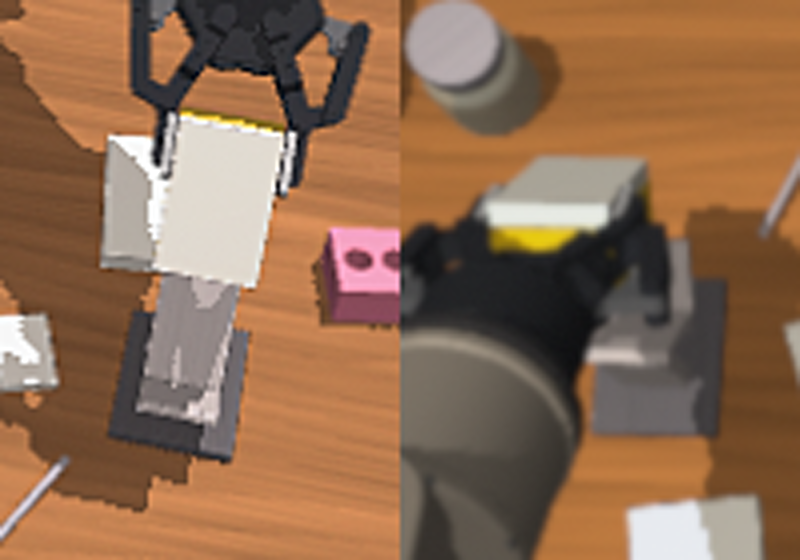

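```bash
python3 plan.py|head -1; cat > s2.py <<'E'
from pth import *
L=[eval(l) for l in open('log.txt')];q0=np.array(L[-1][0]);
def rz(M,a): return M@R.from_euler('z',a,degrees=True).as_matrix()
def run(ways,q=q0,v=1):
    M0=fkb(q[None])[1][0]
    for w,rl,n in ways:
        o=simto(q,np.array(w,float),rz(M0,rl),n); q=o[-1]
        if v: print('  ',w,rl,desc(q),'q3 %.2f %.2f q5 %.2f %.2f'%(o[:,2].min(),o[:,2].max(),o[:,4].min(),o[:,4].max()))
    return q
E
python3 - <<'E'
from s2 import *
for ways in ([([560,100,250],-90,20),([560,-100,250],-180,20),([600,-270,250],-180,20)],
 [([520,150,220],-90,20),([520,-100,220],-180,20),([600,-270,250],-180,20)],
 [([520,150,150],0,10),([500,0,150],-90,20),([500,-150,150],-180,20),([600,-270,250],-180,20)],
 [([560,100,300],-90,20),([560,-100,300],-180,20),([600,-270,300],-180,20)]):
    print('--');run(ways)
E
```

```text
[-28.26 283.5  -35.97 554.78 493.39 339.32] [ 0.04 -0.01  0.09  0.08  0.03 -0.02  0.1   0.04 -0.15  0.05  0.04  0.02
--
   [560, 100, 250] -90 [-1.3, -0.13, 0.78, 2.45, 1.54, 0.42, 1.31] p=[560.0, 100.0, 250.0] pitch 43.5 yaw 1.2 xv -0.73 q3 0.77 0.82 q5 1.40 1.54
   [560, -100, 250] -180 [-1.08, -0.25, 1.11, 2.46, 2.23, 0.17, 2.64] p=[577.0, -102.0, 262.0] pitch 39.2 yaw -0.7 xv -0.01 q3 0.28 1.19 q5 1.52 2.23
   [600, -270, 250] -180 [-0.86, -0.14, 1.11, 2.4, 2.25, 0.17, 2.73] p=[569.0, -240.0, 276.0] pitch 38.5 yaw -18.1 xv 0.17 q3 1.11 1.11 q5 2.25 2.37
--
   [520, 150, 220] -90 [-0.34, 0.01, -0.35, 2.46, 1.6, 0.47, 1.01] p=[520.0, 150.0, 220.0] pitch 43.5 yaw 1.1 xv -0.73 q3 -0.35 0.79 q5 1.43 1.60
   [520, -100, 220] -180 [0.99, 0.04, -0.93, 2.46, 2.92, 0.2, 1.71] p=[543.0, -99.0, 224.0] pitch 41.2 yaw -5.3 xv -0.06 q3 -0.93 -0.44 q5 1.62 2.92
   [600, -270, 250] -180 [1.27, 0.29, -0.89, 2.25, 3.77, 0.19, 1.39] p=[601.0, -262.0, 234.0] pitch 37.4 yaw -4.6 xv 0.05 q3 -1.01 -0.80 q5 3.10 3.77
--
   [520, 150, 150] 0 [-1.35, 0.23, 0.76, 2.38, 1.27, 0.29, -0.27] p=[550.0, 167.0, 16
[... 246 characters left out ...]
6, 2.46, 2.97, 0.16, 1.89] p=[508.0, -153.0, 151.0] pitch 47.9 yaw -1.3 xv -0.10 q3 -1.06 -0.74 q5 1.38 2.97
   [600, -270, 250] -180 [1.32, 0.3, -0.93, 2.24, 3.85, 0.18, 1.32] p=[600.0, -263.0, 236.0] pitch 37.6 yaw -3.7 xv 0.04 q3 -1.03 -0.93 q5 3.15 3.85
--
   [560, 100, 300] -90 [-1.38, -0.29, 0.77, 2.39, 1.3, 0.6, 1.59] p=[560.0, 100.0, 300.0] pitch 43.5 yaw 1.2 xv -0.73 q3 0.74 0.77 q5 1.29 1.34
   [560, -100, 300] -180 [-1.07, -0.23, 0.95, 2.46, 2.04, 0.4, 2.65] p=[596.0, -94.0, 296.0] pitch 33.9 yaw -9.5 xv 0.02 q3 0.81 1.03 q5 1.24 2.11
   [600, -270, 300] -180 [-1.04, -0.35, 1.22, 2.45, 2.39, 0.4, 2.65] p=[580.0, -249.0, 308.0] pitch 29.2 yaw -16.8 xv 0.11 q3 1.08 1.22 q5 2.13 2.40
```

```bash
python3 -m jog '{"delta_pos": [[-15,-12,-11],[-30,-24,-22],[-45,-36,-33],[-60,-48,-44],[-75,-60,-55],[-90,-72,-67],[-105,-84,-77],[-115,-92,-85],[-115,-92,-85],[-115,-92,-85],[-115,-92,-85],[-115,-92,-85],[-115,-92,-85],[-115,-92,-85],[-115,-92,-85],[-115,-92,-85]], "roll": [-6,-12,-18,-24,-30,-36,-42,-48,-54,-60,-66,-72,-78,-84,-90,-90]}'
python3 st.py; python3 - <<'E'
from s2 import *
q=run([([520,-100,225],-90,20),([600,-270,250],-90,20),([600,-270,300],-90,4)])
for k in range(6):
    p,M,_=fkb(q[None]); q=simto(q,p[0]+[0,0,300],M[0],2)[-1]; print(desc(q))
E
```

```text
clock: 16.75
ee_pos: [521.2, 149.1, 226.4]
tcp_rot: [0.143, 0.907, 0.07, 0.389]
contact_force: [0.1, 0.6, -2.6]
grip_width: 59.2
16.75 [-0.533 -0.016 -0.153  2.462  1.569  0.462  0.744] [521.2 149.1 226.4] 
 [[-0.656  0.204  0.727]
 [ 0.314  0.949  0.017]
 [-0.686  0.239 -0.687]] pitch 43.39 yaw 1.3 xvert -0.686
   [520, -100, 225] -90 [0.99, 0.0, -0.92, 2.46, 2.91, 0.16, 1.23] p=[536.0, -102.0, 229.0] pitch 41.8 yaw -6.7 xv -0.38 q3 -0.92 -0.24 q5 1.59 2.91
   [600, -270, 250] -90 [1.04, 0.23, -0.69, 2.25, 3.57, 0.17, 1.18] p=[607.0, -261.0, 235.0] pitch 39.2 yaw -8.9 xv -0.17 q3 -0.80 -0.67 q5 3.04 3.57
   [600, -270, 300] -90 [1.04, 0.13, -0.69, 2.25, 3.57, 0.17, 1.12] p=[607.0, -261.0, 283.0] pitch 35.8 yaw -11.9 xv -0.15 q3 -0.69 -0.69 q5 3.57 3.57
[1.26, 0.05, -0.91, 2.24, 3.57, 0.17, 1.07] p=[610.0, -257.0, 344.0] pitch 31.0 yaw -14.2 xv -0.14
[1.26, 0.02, -0.91, 2.24, 3.57, 0.17, 1.06] p=[611.0, -257.0, 357.0] pitch 30.1 yaw -15.0 xv -0.13
[1.04, -0.0, -0.69, 2.24, 3.57, 0.17, 1.05] p=[611.0, -258.0, 365.0] pitch 29.5 yaw -15.5 xv -0.12
[1.02, -0.04, -0.66, 2.23, 3.73, 0.17, 0.87] p=[611.0, -258.0, 386.0] pitch 28.3 yaw -15.4 xv -0.12
[0.81, -0.1, -0.46, 2.22, 3.73, 0.17, 0.84] p=[613.0, -257.0, 437.0] pitch 24.2 yaw -16.1 xv -0.12
[0.78, -0.16, -0.41, 2.19, 3.73, 0.17, 0.82] p=[617.0, -256.0, 503.0] pitch 18.9 yaw -16.8 xv -0.12
```

```bash
python3 -m jog '{"delta_pos": [[-7,-15,1],[-14,-31,1],[-21,-47,2],[-28,-63,2],[-35,-79,2],[-42,-95,3],[-49,-111,3],[-56,-128,4],[-63,-144,4],[-70,-160,5],[-77,-176,5],[-84,-192,6],[-91,-209,6],[-100,-229,7],[-100,-229,7],[-100,-229,7],[-100,-229,7],[-100,-229,7]], "roll": [-6,-12,-18,-24,-30,-36,-42,-48,-54,-60,-66,-72,-78,-84,-90,-96,-102,-109]}'
python3 st.py; python3 - <<'E'
from h import *
a=snap('scene','s6')['image'];b=snap('top','t6')['image']
im=np.hstack([a[90:290,100:300],b[60:260,200:400]]);cv2.imwrite('pics/v6.png',cv2.resize(im,None,fx=2,fy=2,interpolation=2))
E
```

```text
clock: 18.25
ee_pos: [549.4, -58.6, 238.5]
tcp_rot: [-0.164, 0.893, -0.057, 0.416]
contact_force: [0.3, -0.3, -2.5]
grip_width: 59.6
18.25 [ 0.779 -0.004 -0.73   2.454  3.55   0.189 -0.025] [549.4 -58.6 238.5] 
 [[-0.6   -0.245  0.762]
 [-0.34   0.94   0.035]
 [-0.725 -0.238 -0.647]] pitch 40.31 yaw 2.65 xvert -0.725
```

View pics/v6.png

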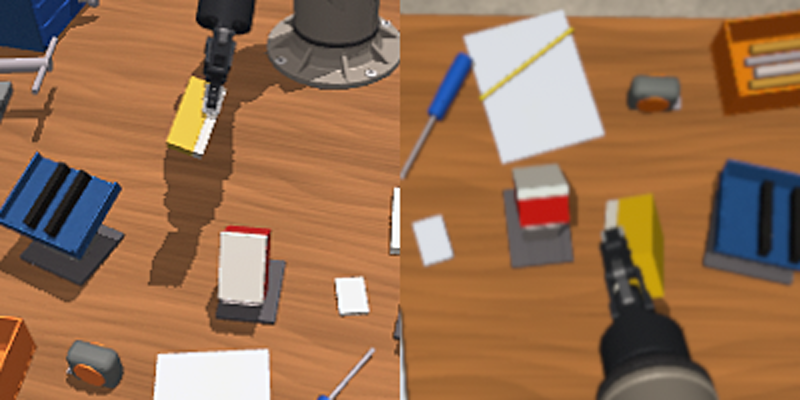

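```bash
python3 -m jog '{"delta_pos": [[1,-16,2],[2,-32,3],[3,-48,5],[4,-64,6],[6,-80,8],[7,-96,9],[8,-112,11],[9,-128,12],[10,-144,14],[11,-160,15],[12,-176,17],[14,-192,18],[15,-211,20],[15,-211,20],[15,-211,20],[15,-211,20],[15,-211,20],[15,-211,20]], "roll": [-6,-12,-18,-24,-30,-36,-42,-48,-54,-60,-66,-72,-72,-72,-72,-72,-72,-72]}'
python3 st.py; python3 - <<'E'
from s2 import *
q=q0
for k in range(6):
    p,M,_=fkb(q[None]); q=simto(q,p[0]+[0,0,300],M[0],2)[-1]; print(desc(q))
E
```

```text
clock: 19.85
ee_pos: [609.5, -248.1, 239.2]
tcp_rot: [0.646, -0.625, 0.314, -0.306]
contact_force: [0.5, -0.5, -3.3]
grip_width: 59.3
19.85 [ 1.336  0.319 -0.963  2.218  4.162  0.163  1.041] [ 609.5 -248.1  239.2] 
 [[ 0.021 -0.615  0.788]
 [-0.999 -0.032  0.002]
 [ 0.024 -0.788 -0.615]] pitch 37.98 yaw 0.13 xvert 0.024
[1.31, 0.17, -0.96, 2.21, 4.16, 0.16, 0.92] p=[620.0, -240.0, 302.0] pitch 35.0 yaw -4.9 xv 0.07
[1.42, 0.09, -1.07, 2.19, 4.16, 0.16, 0.85] p=[625.0, -237.0, 350.0] pitch 32.0 yaw -7.9 xv 0.09
[1.2, 0.06, -0.85, 2.2, 4.16, 0.17, 0.84] p=[625.0, -237.0, 346.0] pitch 32.5 yaw -8.6 xv 0.11
[0.98, 0.04, -0.63, 2.21, 4.16, 0.17, 0.83] p=[625.0, -237.0, 349.0] pitch 32.6 yaw -9.3 xv 0.12
[0.76, 0.0, -0.42, 2.22, 4.16, 0.17, 0.81] p=[625.0, -237.0, 363.0] pitch 31.6 yaw -10.0 xv 0.14
[0.67, -0.08, -0.33, 2.2, 4.16, 0.17, 0.78] p=[627.0, -234.0, 424.0] pitch 26.8 yaw -11.1 xv 0.15
```

```bash
python3 -m jog '{"delta_pos": [[0,-200,-160],[0,-200,-160]], "roll": [0,0]}' >/dev/null
python3 st.py
python3 -m jog '{"delta_pos": [[0,-200,-160],[0,-200,-160]], "roll": [4,4]}' >/dev/null
python3 st.py
```

```text
20.0167 [ 1.406  0.23  -1.063  2.223  4.162  0.163  0.959] [ 613.6 -229.6  283.5] 
 [[-0.002 -0.583  0.812]
 [-0.999 -0.031 -0.024]
 [ 0.039 -0.812 -0.583]] pitch 35.64 yaw -1.7 xvert 0.039
20.1833 [ 1.549  0.155 -1.227  2.222  4.162  0.164  0.817] [ 617.4 -212.7  324.9] 
 [[-0.064 -0.545  0.836]
 [-0.998  0.042 -0.049]
 [-0.008 -0.837 -0.547]] pitch 33.14 yaw -3.38 xvert -0.008
```

```bash
python3 -m jog '{"delta_pos": [[300,-100,-60],[300,-100,-60]], "roll": [0,0]}' >/dev/null
python3 st.py
python3 - <<'E'
from s2 import *
for d in ([300,-100,-60],[300,0,0],[300,-200,-160],[300,100,100],[200,-100,100],[0,-200,-160],[-300,0,0]):
    q=q0
    for k in range(3):
        q=simcall(q,d,0,2)[-1]
    print(d,desc(q))
E
```

```text
20.35 [ 1.624  0.262 -1.226  2.177  4.162  0.163  0.946] [ 617.6 -278.6  327.9] 
 [[-0.082 -0.516  0.853]
 [-0.997  0.036 -0.074]
 [ 0.007 -0.856 -0.517]] pitch 31.15 yaw -4.94 xvert 0.007
[300, -100, -60] [1.81, 0.47, -1.23, 1.99, 4.16, 0.16, 1.19] p=[601.0, -486.0, 388.0] pitch 22.0 yaw -14.8 xv 0.08
[300, 0, 0] [1.83, 0.66, -1.23, 2.0, 4.16, 0.16, 1.37] p=[586.0, -505.0, 316.0] pitch 22.3 yaw -11.0 xv 0.05
[300, -200, -160] [1.79, 0.27, -1.23, 2.01, 4.16, 0.16, 1.01] p=[611.0, -443.0, 437.0] pitch 22.4 yaw -17.9 xv 0.10
[300, 100, 100] [1.58, 0.71, -0.99, 1.95, 4.16, 0.16, 1.38] p=[625.0, -500.0, 220.0] pitch 28.8 yaw -8.4 xv 0.03
[200, -100, 100] [1.65, 0.69, -1.23, 1.88, 4.16, 0.16, 1.31] p=[694.0, -466.0, 372.0] pitch 17.1 yaw -5.1 xv 0.01
[0, -200, -160] [1.45, -0.07, -1.01, 2.15, 4.16, 0.25, 0.68] p=[632.0, -263.0, 452.0] pitch 23.3 yaw -13.4 xv 0.08
[-300, 0, 0] [1.03, 0.04, -0.92, 2.29, 3.19, 0.21, 1.58] p=[634.0, -125.0, 326.0] pitch 31.1 yaw -4.8 xv 0.01
```

```bash
cat > srch.py <<'E'
from s2 import *
import sys
tp,ty=float(sys.argv[1]),float(sys.argv[2]); K=int(sys.argv[3])
frame=lambda yaw,tilt:R.from_euler('z',yaw)*R.from_euler('y',tilt)
TR=frame(-.222,np.radians(20));T0=np.array([621.8,-278.7,115])
g=np.random.default_rng(1);best=[]
for t in range(K):
    q=q0;seq=[]
    for k in range(g.integers(1,4)):
        d=g.normal(size=3); d=(d/np.linalg.norm(d)*300).round(-1); n=int(g.integers(2,7)); rl=float(g.choice([-6,0,0,6]))
        q=simcall(q,d,rl,n,sub=8)[-1]; seq.append((d.tolist(),rl,n))
        p=fkb(q[None])[0][0]
        if p[2]<210 or p[2]>700: break
    if p[2]<210 or p[2]>700: continue
    M=fkb(q[None])[1][0];zz=M[:,2]; a=np.degrees(np.arctan2(zz[1],zz[0])); pi=np.degrees(np.arcsin(-zz[2]))
    if abs(pi-tp)+abs(a-ty)>5: continue
    hov=TR.apply([-27,0,72])+T0+19*M[:,2]
    q2=simto(q,hov,toolR(pi,a),20,sub=8)[-1]; p2,M2,_=fkb(q2[None]); zz=M2[0][:,2]
    a2=np.degrees(np.arctan2(zz[1],zz[0])); pi2=np.degrees(np.arcsin(-zz[2]))
    c=abs(pi2-tp)+abs(a2-ty)+np.linalg.norm(p2[0]-hov)/5+.1*sum(n for _,_,n in seq)
    best.append((c,seq,desc(q),desc(q2)))
best.sort(key=lambda b:b[0])
for b in best[:6]: print(b)
E
timeout 500 python3 srch.py 31.2 -12.7 600
```

```text
(np.float64(1.0822009107844925), [([160.0, 60.0, -250.0], -6.0, 4), ([150.0, -180.0, 190.0], 0.0, 3)], '[1.43, 0.3, -0.91, 2.08, 4.16, 0.16, 1.11] p=[624.0, -393.0, 324.0] pitch 31.0 yaw -12.9 xv 0.16', '[0.75, 0.39, -0.41, 2.31, 3.23, 0.54, 1.7] p=[637.0, -282.0, 182.0] pitch 31.0 yaw -12.9 xv -0.00')
(np.float64(1.629460212982083), [([-180.0, -100.0, -220.0], 6.0, 5), ([230.0, -120.0, -160.0], 0.0, 2), ([-20.0, 130.0, -270.0], 0.0, 2)], '[1.02, 0.02, -0.57, 2.24, 4.16, 0.23, 0.77] p=[595.0, -283.0, 347.0] pitch 31.6 yaw -12.4 xv 0.06', '[0.74, 0.38, -0.39, 2.31, 3.26, 0.52, 1.67] p=[637.0, -282.0, 182.0] pitch 31.6 yaw -12.4 xv 0.00')
(np.float64(1.8975283709148938), [([130.0, -110.0, -250.0], 0.0, 2), ([-210.0, -60.0, -210.0], 0.0, 5)], '[1.34, 0.05, -0.9, 2.23, 4.16, 0.21, 0.82] p=[595.0, -280.0, 345.0] pitch 31.8 yaw -12.1 xv 0.08', '[0.87, 0.4, -0.53, 2.3, 3.2, 0.5, 1.77] p=[637.0, -282.0, 182.0] pitch 31.8 yaw -12.1 xv 0.00')
(np.float64(2.118300280405561), [([-110.0, 190.0, -210.0], 0.0, 5), ([-0.0, -50.0, -300.0], 6.0, 2)], '[1.51, -0.06, -0.96, 2.38, 4.08, 0.39, 0.78] p=[532.0, -262.0, 326.0] pitch 30.0 yaw -12.5 xv -0.02', '[1.02, 0.46, -0.71, 2.3, 3.09, 0.55, 1.94] p=[637.0, -282.0, 182.0] pitch 30.0 yaw -12.5 xv 0.00')
(np.float64(2.2915162157117894), [([160.0, 240.0, -80.0], -6.0, 5), ([150.0, -160.0, -210.0], 0.0, 2), ([-170.0, -170.0, 180.0], 6.0, 6)], '[1.3, 0.33, -0.84, 2.22, 3.5, 0.3, 1.65] p=[613.0, -338.0, 260.0] pitch 30.9 yaw -12.0 xv 0.06', '[0.95, 0.43, -0.63, 2.3, 3.16, 0.52, 1.85] p=[637.0, -282.0, 182.0] pitch 30.9 yaw -12.0 xv -0.00')
(np.float64(2.415009103698664), [([190.0, 120.0, -200.0], 0.0, 6), ([80.0, 230.0, -180.0], 0.0, 2)], '[2.03, 0.46, -1.23, 2.32, 4.16, 0.26, 1.35] p=[444.0, -416.0, 233.0] pitch 31.8 yaw -13.8 xv 0.08', '[0.96, 0.43, -0.66, 2.3, 3.04, 0.51, 1.93] p=[637.0, -282.0, 182.0] pitch 31.8 yaw -13.8 xv -0.00')
```

```bash
python3 -m jog '{"delta_pos": [[160,60,-250],[160,60,-250],[160,60,-250],[160,60,-250]], "roll": [-6,-6,-6,-6]}' >/dev/null
python3 st.py
python3 - <<'E'
from s2 import *
q=simcall(q0,[150,-180,190],0,3)[-1];print(desc(q))
E
```

```text
20.6833 [ 1.737  0.38  -1.226  2.182  4.162  0.162  1.211] [ 579.8 -347.3  295.3] 
 [[-0.055 -0.529  0.847]
 [-0.992 -0.067 -0.106]
 [ 0.113 -0.846 -0.521]] pitch 31.41 yaw -7.13 xvert 0.113
[1.41, 0.41, -0.93, 2.02, 4.16, 0.16, 1.17] p=[661.0, -395.0, 312.0] pitch 29.7 yaw -8.7 xv 0.13
```

```bash
timeout 500 python3 srch.py 31.2 -12.7 500
```

```text
(np.float64(0.9115825358555221), [([180.0, -30.0, -240.0], 0.0, 2)], '[1.81, 0.32, -1.23, 2.17, 4.16, 0.16, 1.2] p=[557.0, -390.0, 314.0] pitch 31.1 yaw -13.3 xv 0.16', '[0.87, 0.41, -0.55, 2.31, 3.14, 0.53, 1.82] p=[637.0, -282.0, 182.0] pitch 31.1 yaw -13.3 xv 0.00')
(np.float64(1.1203491514297064), [([190.0, -40.0, -230.0], -6.0, 2)], '[1.81, 0.33, -1.23, 2.17, 4.16, 0.16, 1.31] p=[559.0, -392.0, 316.0] pitch 30.8 yaw -13.2 xv 0.25', '[0.9, 0.42, -0.58, 2.31, 3.13, 0.54, 1.84] p=[637.0, -282.0, 182.0] pitch 30.8 yaw -13.2 xv 0.00')
(np.float64(1.2616688815808366), [([50.0, 290.0, 40.0], -6.0, 2), ([-30.0, -130.0, -270.0], 0.0, 2)], '[1.56, 0.17, -0.95, 2.3, 4.05, 0.32, 1.32] p=[533.0, -340.0, 283.0] pitch 32.0 yaw -12.7 xv 0.24', '[0.93, 0.42, -0.61, 2.29, 3.12, 0.5, 1.86] p=[637.0, -282.0, 182.0] pitch 32.0 yaw -12.7 xv -0.00')
(np.float64(1.2686223436569004), [([190.0, 80.0, -220.0], 0.0, 2)], '[1.83, 0.38, -1.23, 2.19, 4.16, 0.16, 1.26] p=[542.0, -396.0, 290.0] pitch 31.9 yaw -12.3 xv 0.15', '[0.9, 0.41, -0.57, 2.3, 3.17, 0.5, 1.81] p=[637.0, -282.0, 182.0] pitch 31.9 yaw -12.3 xv 0.00')
(np.float64(1.425629535098387), [([40.0, -120.0, -270.0], 6.0, 2)], '[1.75, 0.22, -1.23, 2.19, 4.16, 0.16, 0.99] p=[573.0, -352.0, 331.0] pitch 31.6 yaw -13.5 xv 0.07', '[0.84, 0.4, -0.52, 2.3, 3.14, 0.52, 1.8] p=[637.0, -282.0, 182.0] pitch 31.6 yaw -13.5 xv 0.00')
(np.float64(1.635878723489888), [([-160.0, -210.0, 140.0], 0.0, 3), ([-110.0, -60.0, -270.0], 6.0, 2), ([170.0, 150.0, -200.0], -6.0, 2)], '[1.39, 0.05, -0.96, 2.24, 4.0, 0.2, 1.0] p=[590.0, -278.0, 339.0] pitch 31.7 yaw -13.1 xv 0.12', '[0.9, 0.41, -0.58, 2.3, 3.12, 0.51, 1.84] p=[637.0, -282.0, 182.0] pitch 31.7 yaw -13.1 xv -0.00')
```

```bash
python3 -m jog '{"delta_pos": [[120,-60,-250],[120,-60,-250]], "roll": [4,4]}' >/dev/null
python3 st.py
```

```text
20.85 [ 1.768  0.366 -1.226  2.173  4.162  0.163  1.138] [ 572.3 -368.7  304.6] 
 [[-0.126 -0.519  0.845]
 [-0.99   0.006 -0.144]
 [ 0.069 -0.855 -0.514]] pitch 30.95 yaw -9.64 xvert 0.069
```

```bash
python3 -m jog '{"delta_pos": [[120,0,-250],[120,0,-250]], "roll": [4,4]}' >/dev/null
python3 st.py
python3 - <<'E'
from h import *
a=snap('scene','s7')['image'];b=snap('top','t7')['image']
im=np.hstack([a[90:240,50:200],b[90:240,330:480]]);cv2.imwrite('pics/v7.png',cv2.resize(im,None,fx=2.6,fy=2.6,interpolation=2))
E
```

```text
21.0167 [ 1.814  0.375 -1.226  2.173  4.162  0.163  1.099] [ 554.8 -394.8  302.5] 
 [[-0.191 -0.509  0.839]
 [-0.981  0.076 -0.178]
 [ 0.027 -0.857 -0.514]] pitch 30.92 yaw -11.97 xvert 0.027
```

View pics/v7.png

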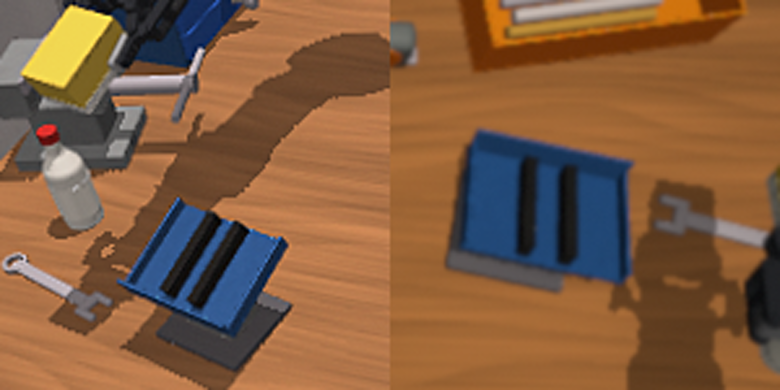

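```bash
cat > tr.py <<'E'
from h import *
import sys
Mg=R.from_quat([0.646,0.655,0.282,0.273]);pg=np.array([642.9,267.5,100.2])
rr=frame(-.011,np.radians(55));rt=np.array([612.4,265.9,72.7])
Rh=Mg.inv()*rr; th=Mg.inv().apply(rt-pg)   # rack in tool
TR=frame(-.222,np.radians(20));T0=np.array([621.8,-278.7,115])
if __name__=='__main__':
    st=robot.sense();Q=R.from_quat(st['tcp_rot'])
    if len(sys.argv)>2: Q=Q*R.from_euler('z',float(sys.argv[2]),degrees=True)
    Rr=Q*Rh; pr=Q.apply(th)+st['ee_pos']
    e=(TR*R.from_euler('x',np.pi)).inv()*Rr
    print('rack axes err deg',np.degrees(e.as_rotvec()).round(2),'rack org in tray',TR.inv().apply(pr-T0).round(1))
    up=float(sys.argv[1]); goal=T0+TR.apply([0,0,30+up])-Q.apply(th)-Rr.apply([0,0,18])
    Q0=R.from_quat(st['tcp_rot']);print('goal',goal.round(1),'tooldelta',Q0.inv().apply(goal-st['ee_pos']).round(1))
    from itertools import product
    c=[TR.inv().apply(Rr.apply(np.array(v,float)-[0,0,18])+T0+TR.apply([0,0,30+up])-T0)[2] for v in product((-45,45),(-30,30),(0,48))]
    print('corner heights over rails (x-,x+ ; y-,+; z0,48)',np.round(c,1))
E
python3 tr.py 60 1.8
```

```text
rack axes err deg [ 0.74  0.2  -1.9 ] rack org in tray [ -97.  -128.3  201.8]
goal [ 639.3 -284.5  179.8] tooldelta [-129.7   68.5  114.3]
corner heights over rails (x-,x+ ; y-,+; z0,48) [108.2  60.2 107.4  59.5 108.6  60.6 107.8  59.8]
```

```bash
python3 -m jog '{"delta_pos": [[-35,-3,27],[-70,-6,54],[-105,-8,80],[-127,-10,99],[-127,-10,99],[-128,20,104],[-129,50,110],[-130,68,114],[-130,68,114],[-130,68,114]], "roll": [2,2,2,2,2,2,2,2,2,2]}'
python3 st.py; python3 tr.py 30
python3 - <<'E'
from h import *
a=snap('scene','s8')['image'];b=snap('top','t8')['image']
E
python3 - <<'E'
from ov import *
from tr import *
st=robot.sense();Q=R.from_quat(st['tcp_rot'])
S['image']=cv2.imread('pics/s8.png');T['image']=cv2.imread('pics/t8.png')
Rr=Q*Rh;pr=Q.apply(th)+st['ee_pos']
it=[(box(-45,45,-30,30,0,36),Rr,pr,(0,0,255)),(box(-45,45,-30,30,36,48),Rr,pr,(0,255,0))]
cv2.imwrite('pics/o4.png',np.hstack([view(S,80,110,100,110,4,it),view(T,340,110,100,110,4,it)]))
E
```

```text
clock: 21.95
ee_pos: [639.1, -278.2, 175.0]
tcp_rot: [-0.55, 0.676, -0.379, 0.31]
contact_force: [-0.6, 2.2, -4.7]
grip_width: 59.1
21.95 [ 0.847  0.42  -0.511  2.302  3.219  0.533  1.762] [ 639.1 -278.2  175. ] 
 [[-0.202 -0.509  0.836]
 [-0.979  0.107 -0.172]
 [-0.002 -0.854 -0.521]] pitch 31.37 yaw -11.59 xvert -0.002
rack axes err deg [ 0.84 -0.18 -2.26] rack org in tray [  0.4   5.8 102.9]
goal [ 629.2 -282.2  151.7] tooldelta [ 6.  24.5  4.5]
corner heights over rails (x-,x+ ; y-,+; z0,48) [78.6 30.6 77.7 29.7 78.3 30.3 77.4 29.4]
```

View pics/o4.png

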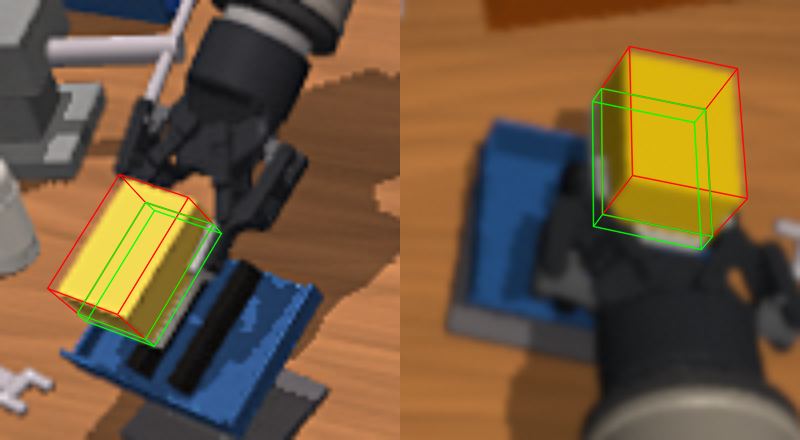

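```bash
python3 -m jog '{"delta_pos": [[6,10,2],[6,22,4],[6,34,7],[6,43,9],[6,48,9],[6,48,9]], "roll": [0,0,0,0,0,0]}'
python3 st.py; python3 tr.py 0
python3 - <<'E'
from h import *
a=snap('scene','s9')['image'];b=snap('top','t9')['image']
im=np.hstack([a[130:240,70:180],b[100:210,330:440]]);cv2.imwrite('pics/v9.png',cv2.resize(im,None,fx=3.6,fy=3.6,interpolation=2))
E
```

```text
clock: 22.55
ee_pos: [621.4, -285.0, 133.5]
tcp_rot: [-0.548, 0.677, -0.381, 0.311]
contact_force: [-0.0, -0.6, -3.0]
grip_width: 58.9
22.55 [ 0.858  0.506 -0.49   2.339  3.242  0.649  1.796] [ 621.4 -285.   133.5] 
 [[-0.206 -0.505  0.838]
 [-0.978  0.109 -0.175]
 [-0.003 -0.856 -0.516]] pitch 31.1 yaw -11.82 xvert -0.003
rack axes err deg [ 0.94  0.1  -2.04] rack org in tray [-0.4 -4.8 58.5]
goal [ 619.3 -279.9  123.5] tooldelta [-4.5 10.2  2.5]
corner heights over rails (x-,x+ ; y-,+; z0,48) [48.4  0.4 47.4 -0.6 48.6  0.6 47.6 -0.4]
```

View pics/v9.png

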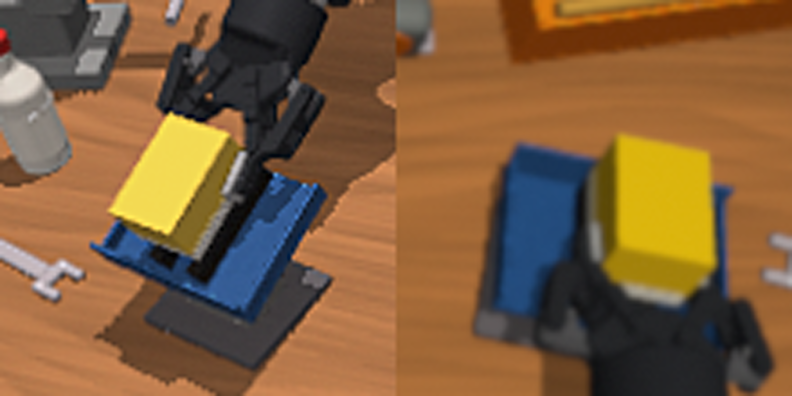

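```bash
python3 -m jog '{"delta_pos": [[-4,3,1],[-4,6,1],[-4,8,2],[-4,8,2]], "roll": [0,0,0,0]}'
python3 tr.py 0
python3 -m jog '{"delta_pos": [[0,1,0],[0,2,0],[0,2,0]], "roll": [0,0,0]}'
python3 tr.py 0
```

```text
clock: 22.98
ee_pos: [620.9, -280.0, 126.4]
tcp_rot: [-0.548, 0.676, -0.381, 0.311]
contact_force: [0.5, -0.2, -3.5]
grip_width: 59.1
rack axes err deg [ 0.9   0.16 -2.09] rack org in tray [ 0.4 -0.  51.3]
goal [ 619.3 -279.9  123.5] tooldelta [0.3 3.3 0.2]
corner heights over rails (x-,x+ ; y-,+; z0,48) [48.3  0.3 47.4 -0.6 48.6  0.6 47.7 -0.3]
clock: 23.23
ee_pos: [619.9, -279.7, 124.8]
tcp_rot: [-0.548, 0.676, -0.382, 0.311]
contact_force: [0.7, -0.1, -2.8]
grip_width: 59.1
rack axes err deg [ 0.9   0.17 -2.09] rack org in tray [ 0.   0.1 49.4]
goal [ 619.3 -279.9  123.5] tooldelta [0.3 1.4 0.2]
corner heights over rails (x-,x+ ; y-,+; z0,48) [48.3  0.3 47.4 -0.6 48.6  0.6 47.7 -0.3]
```

```bash
python3 -m jog '{"delta_pos": [[0,1,0],[0,2,0],[0,2,0]], "roll": [0,0,0]}'
python3 tr.py 0
python3 -m jog '{"delta_pos": [[0,1,0],[0,2,0],[0,2,0]], "roll": [0,0,0]}'
python3 tr.py 0
```

```text
clock: 23.48
ee_pos: [620.0, -279.8, 124.7]
tcp_rot: [-0.548, 0.675, -0.383, 0.312]
contact_force: [-0.5, 0.7, 9.1]
grip_width: 58.9
rack axes err deg [ 0.83  0.39 -2.09] rack org in tray [-0.   0.1 49.4]
goal [ 619.4 -280.   123.4] tooldelta [0.3 1.4 0.1]
corner heights over rails (x-,x+ ; y-,+; z0,48) [48.1  0.1 47.2 -0.7 48.7  0.8 47.9 -0.1]
clock: 23.73
ee_pos: [620.2, -280.0, 124.7]
tcp_rot: [-0.548, 0.674, -0.385, 0.313]
contact_force: [-2.2, 1.2, 11.3]
grip_width: 59.0
rack axes err deg [ 0.76  0.63 -2.09] rack org in tray [ 0.  -0.  49.5]
goal [ 619.5 -280.   123.4] tooldelta [0.2 1.5 0.1]
corner heights over rails (x-,x+ ; y-,+; z0,48) [47.9 -0.1 47.1 -0.9 48.9  0.9 48.1  0.1]
```

```bash
python3 -m jog '{"delta_pos": [[0,0,0],[0,0,0],[0,0,0],[0,0,0],[0,0,0],[0,0,0]], "roll": [0,0,0,0,0,0]}' 0.9
python3 tr.py 0
python3 - <<'E'
from h import *
a=snap('scene','s10')['image'];b=snap('top','t10')['image']
im=np.hstack([a[130:240,70:180],b[100:210,330:440]]);cv2.imwrite('pics/v10.png',cv2.resize(im,None,fx=3.6,fy=3.6,interpolation=2))
E
```

```text
clock: 24.23
ee_pos: [620.1, -279.9, 124.5]
tcp_rot: [-0.548, 0.674, -0.385, 0.313]
contact_force: [0.1, 0.1, 0.3]
grip_width: 76.7
rack axes err deg [ 0.77  0.61 -2.09] rack org in tray [-0.   0.  49.3]
goal [ 619.5 -280.   123.4] tooldelta [0.2 1.3 0.1]
corner heights over rails (x-,x+ ; y-,+; z0,48) [47.9 -0.1 47.1 -0.9 48.9  0.9 48.1  0.1]
```

View pics/v10.png

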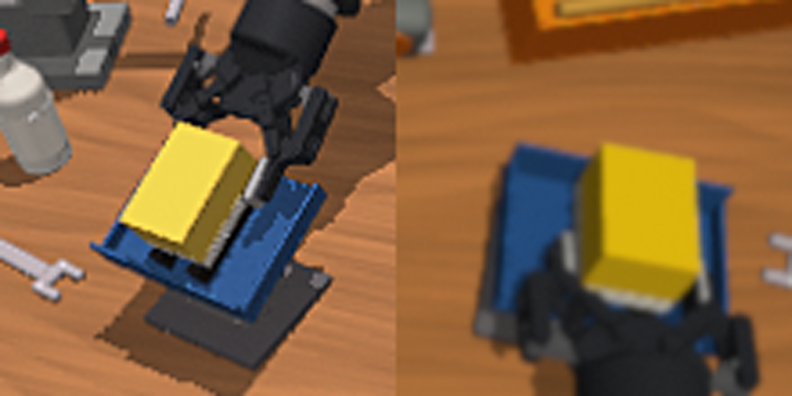

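```bash
python3 -m jog '{"delta_pos": [[0,-8,-2],[0,-16,-3],[0,-19,-4],[0,-19,-4]], "roll": [0,0,0,0]}' 
python3 tr.py 0
python3 -m jog '{"delta_pos": [[0,0,0],[0,0,0],[0,0,0],[0,0,0],[0,0,0],[0,0,0],[0,0,0]], "roll": [0,0,0,0,0,0,0]}' 0 70
python3 - <<'E'
from h import *
a=snap('scene','s11')['image'];b=snap('top','t11')['image']
im=np.hstack([a[130:240,70:180],b[100:210,330:440]]);cv2.imwrite('pics/v11.png',cv2.resize(im,None,fx=3.6,fy=3.6,interpolation=2))
E
```

```text
clock: 24.67
ee_pos: [627.0, -281.5, 144.8]
tcp_rot: [-0.548, 0.673, -0.386, 0.313]
contact_force: [-0.2, 0.0, -0.3]
grip_width: 76.9
rack axes err deg [ 0.71  0.75 -2.07] rack org in tray [-0.4  0.  70.8]
goal [ 619.5 -280.1  123.3] tooldelta [ 0.1 22.4  4.3]
corner heights over rails (x-,x+ ; y-,+; z0,48) [47.8 -0.2 47.  -1.  49.   1.  48.2  0.2]
clock: 25.25
ee_pos: [627.4, -281.7, 145.3]
tcp_rot: [-0.547, 0.673, -0.386, 0.313]
contact_force: [-2.0, -0.6, 7.0]
grip_width: 59.4
```

View pics/v11.png

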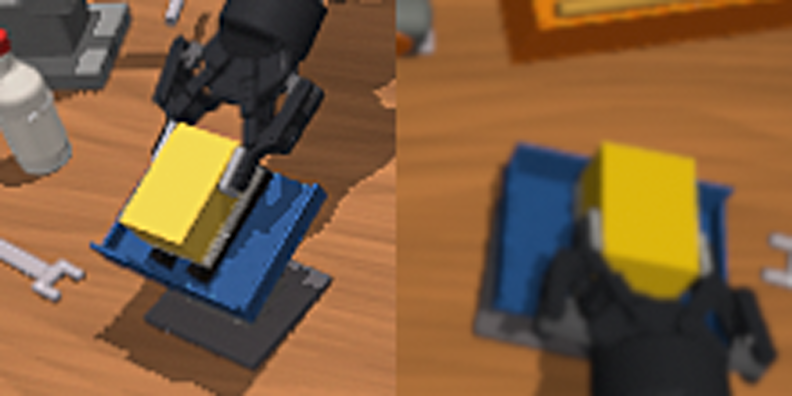

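```bash
python3 -m jog '{"delta_pos": [[0,-4,-1],[0,-10,-2],[0,-17,-3],[0,-24,-5],[0,-32,-6],[0,-40,-8],[0,-49,-9],[0,-59,-11],[0,-69,-13]], "roll": [0,0,0,0,0,0,0,0,0]}' 
python3 st.py
python3 - <<'E'
from h import *
a=snap('scene','s12')['image'];b=snap('top','t12')['image']
im=np.hstack([a[110:240,70:200],b[80:210,330:460]]);cv2.imwrite('pics/v12.png',cv2.resize(im,None,fx=3,fy=3,interpolation=2))
E
```

```text
clock: 26.1
ee_pos: [651.0, -286.5, 212.6]
tcp_rot: [-0.547, 0.673, -0.386, 0.313]
contact_force: [-0.4, 0.9, -2.2]
grip_width: 59.0
26.1 [ 0.876  0.365 -0.536  2.264  3.244  0.463  1.722] [ 651.  -286.5  212.6] 
 [[-0.205 -0.495  0.845]
 [-0.979  0.102 -0.177]
 [ 0.001 -0.863 -0.505]] pitch 30.35 yaw -11.86 xvert 0.001
```

View pics/v12.png

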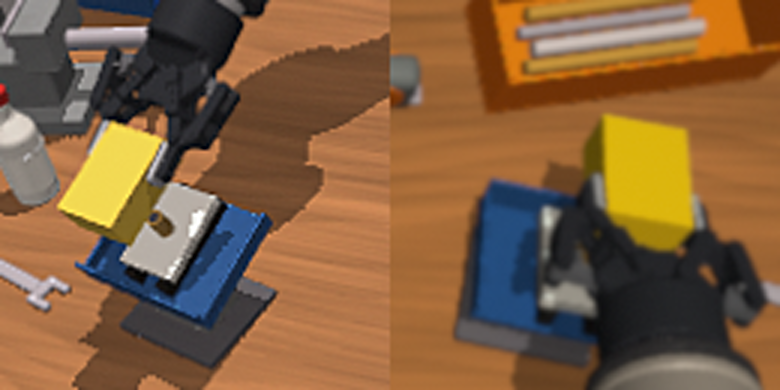

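```bash
python3 - <<'E'
from s2 import *
for ways in ([([500,-250,200],0,20),([500,-250,80],0,20),([500,-250,60],0,6)],[([500,-250,300],0,12),([500,-250,80],0,20)],[([560,-250,300],0,12),([500,-250,250],0,12),([500,-250,80],0,20)],[([520,-200,250],0,12),([510,-220,80],0,20)]):
    print('--');q=run(ways)
for pt in (30,40,50,60,70,80):
  for yw in(-12,10):
    n=[(len(S),marg(S).max().round(2) if len(S) else None) for S in [multi(np.array([497,-250,40.]),toolR(pt,yw),150)]]
    print(pt,yw,n)
E
```

```text
--
   [500, -250, 200] 0 [1.03, 0.19, -0.58, 2.43, 3.56, 0.37, 1.42] p=[535.0, -265.0, 208.0] pitch 36.3 yaw -11.1 xv 0.00 q3 -0.58 -0.56 q5 3.29 3.56
   [500, -250, 80] 0 [1.13, 0.44, -0.58, 2.43, 3.75, 0.42, 1.42] p=[504.0, -260.0, 96.0] pitch 42.5 yaw -0.9 xv -0.11 q3 -0.58 -0.58 q5 3.56 3.75
   [500, -250, 60] 0 [1.14, 0.48, -0.58, 2.43, 3.77, 0.42, 1.42] p=[498.0, -257.0, 79.0] pitch 43.4 yaw 0.8 xv -0.14 q3 -0.58 -0.58 q5 3.77 3.77
--
   [500, -250, 300] 0 [1.29, -0.07, -0.72, 2.43, 4.13, 0.41, 0.78] p=[505.0, -254.0, 304.0] pitch 31.7 yaw -11.1 xv -0.00 q3 -0.72 -0.59 q5 3.31 4.13
   [500, -250, 80] 0 [1.23, 0.49, -0.72, 2.43, 3.66, 0.46, 1.48] p=[520.0, -245.0, 105.0] pitch 38.4 yaw 0.8 xv -0.19 q3 -0.72 -0.72 q5 3.61 4.00
--
   [560, -250, 300] 0 [1.16, 0.04, -0.74, 2.38, 3.69, 0.34, 1.18] p=[560.0, -250.0, 300.0] pitch 30.3 yaw -11.9 xv 0.00 q3 -0.74 -0.59 q5 3.30 3.69
   [500, -250, 250] 0 [1.25, 0.06, -0.72, 2.45, 3.87, 0.42, 1.11] p=[509.0, -259.0, 256.0] pitch 32.8 yaw -10.2 xv -0.01 q3 -0.72 -0.72 q5 3.66 3.87
   [500, -250, 80] 0 [1.25, 0.53, -0.72, 2.45, 3.58, 0.54, 1.63] p=[515.0, -256.0, 101.0] pitch 36.2 yaw -1.5 xv -0.15 q3 -0.72 -0.72 q5 3.49 3.74
--
   [520, -200, 250] 0 [0.93, 0.01, -0.59, 2.42, 3.68, 0.25, 1.14] p=[545.0, -211.0, 265.0] pitch 36.3 yaw -10.2 xv -0.01 q3 -0.59 -0.56 q5 3.24 3.68
   [510, -220, 80] 0 [1.04, 0.43, -0.59, 2.42, 3.61, 0.37, 1.49] p=[525.0, -232.0, 93.0] pitch 44.2 yaw 0.1 xv -0.11 q3 -0.59 -0.59 q5 3.41 3.61
30 -12 [(0, None)]
30 10 [(15, np.float64(0.07))]
40 -12 [(0, None)]
40 10 [(16, np.float64(0.09))]
50 -12 [(5, np.float64(0.03))]
50 10 [(39, np.float64(0.04))]
60 -12 [(22, np.float64(0.04))]
60 10 [(13, np.float64(0.08))]
70 -12 [(40, np.float64(0.23))]
70 10 [(72, np.float64(0.25))]
80 -12 [(72, np.float64(0.35))]
80 10 [(76, np.float64(0.38))]
```

```bash
python3 -m jog '{"delta_pos": [[0,-20,-11],[0,-35,-20],[-1,-20,-55],[-2,0,-90],[-3,17,-122],[-3,17,-122],[-3,17,-122],[-3,17,-122]], "roll": [0,0,0,0,0,0,0,0]}' 
python3 st.py
python3 - <<'E'
from s2 import *
for tgt in ([480,-245,200],[480,-245,100],[470,-245,150],[440,-245,60]):
    q=q0; print(tgt)
    for k in range(4):
        p,M,_=fkb(q[None]); q=simto(q,np.array(tgt,float),M[0],4)[-1]; print(desc(q))
E
```

```text
clock: 26.87
ee_pos: [540.9, -261.0, 261.1]
tcp_rot: [-0.547, 0.672, -0.388, 0.313]
contact_force: [0.3, -0.3, -1.8]
grip_width: 59.4
26.8667 [ 1.166  0.113 -0.713  2.435  3.569  0.433  1.373] [ 540.9 -261.   261.1] 
 [[-0.205 -0.492  0.846]
 [-0.979  0.101 -0.179]
 [ 0.003 -0.865 -0.502]] pitch 30.14 yaw -11.96 xvert 0.003
[480, -245, 200]
[1.22, 0.18, -0.71, 2.44, 3.76, 0.39, 1.27] p=[519.0, -262.0, 213.0] pitch 35.9 yaw -8.4 xv -0.03
[1.22, 0.15, -0.71, 2.44, 3.93, 0.32, 1.09] p=[505.0, -251.0, 206.0] pitch 39.5 yaw -7.3 xv -0.04
[1.26, 0.13, -0.71, 2.44, 4.16, 0.33, 0.86] p=[488.0, -255.0, 206.0] pitch 40.9 yaw -6.3 xv -0.07
[1.26, 0.12, -0.71, 2.44, 4.16, 0.32, 0.78] p=[487.0, -256.0, 206.0] pitch 41.1 yaw -6.8 xv -0.12
[480, -245, 100]
[1.19, 0.35, -0.71, 2.44, 3.54, 0.45, 1.55] p=[530.0, -265.0, 161.0] pitch 36.2 yaw -6.8 xv -0.06
[1.24, 0.46, -0.71, 2.44, 3.65, 0.44, 1.53] p=[512.0, -255.0, 110.0] pitch 39.4 yaw -1.1 xv -0.13
[1.29, 0.51, -0.71, 2.44, 3.73, 0.44, 1.53] p=[498.0, -259.0, 93.0] pitch 39.9 yaw 0.8 xv -0.13
[1.33, 0.49, -0.71, 2.44, 3.92, 0.44, 1.38] p=[488.0, -255.0, 100.0] pitch 39.4 yaw 3.7 xv -0.16
[470, -245, 150]
[1.2, 0.27, -0.71, 2.44, 3.63, 0.4, 1.43] p=[523.0, -264.0, 184.0] pitch 36.6 yaw -7.7 xv -0.04
[1.25, 0.33, -0.71, 2.44, 3.83, 0.4, 1.31] p=[507.0, -258.0, 155.0] pitch 38.6 yaw -2.6 xv -0.09
[1.34, 0.31, -0.71, 2.44, 4.16, 0.4, 1.04] p=[480.0, -259.0, 155.0] pitch 40.2 yaw 1.0 xv -0.13
[1.35, 0.31, -0.71, 2.44, 4.16, 0.4, 0.95] p=[478.0, -264.0, 156.0] pitch 40.1 yaw 0.4 xv -0.19
[440, -245, 60]
[1.2, 0.32, -0.71, 2.44, 3.56, 0.43, 1.51] p=[526.0, -266.0, 168.0] pitch 36.6 yaw -7.4 xv -0.06
[1.24, 0.47, -0.71, 2.44, 3.67, 0.42, 1.5] p=[507.0, -254.0, 104.0] pitch 40.4 yaw -0.6 xv -0.14
[1.32, 0.58, -0.71, 2.44, 3.79, 0.42, 1.5] p=[483.0, -253.0, 64.0] pitch 41.5 yaw 4.2 xv -0.19
[1.4, 0.63, -0.71, 2.44, 3.92, 0.42, 1.5] p=[459.0, -262.0, 46.0] pitch 41.3 yaw 6.2 xv -0.20
```

```bash
python3 -m jog '{"delta_pos": [[-3,60,-60],[-3,102,-14],[-3,102,-14],[-3,102,-14]], "roll": [0,0,0,0]}' 
python3 st.py
python3 - <<'E'
from s2 import *
for tgt in ([480,-245,200],[480,-245,150],[480,-245,100]):
    q=q0; print(tgt)
    for k in range(3):
        p,M,_=fkb(q[None]); print((M[0].T@(np.array(tgt)-p[0])).round());q=simto(q,np.array(tgt,float),M[0],4)[-1]; print(desc(q))
E
```

```text
clock: 27.2
ee_pos: [524.4, -268.1, 214.0]
tcp_rot: [-0.554, 0.674, -0.378, 0.311]
contact_force: [0.2, -0.6, -3.6]
grip_width: 59.4
27.2 [ 1.584  0.352 -1.153  2.456  3.248  0.435  1.882] [ 524.4 -268.1  214. ] 
 [[-0.193 -0.512  0.837]
 [-0.981  0.101 -0.165]
 [-0.    -0.853 -0.521]] pitch 31.43 yaw -11.14 xvert -0.0
[480, -245, 200]
[-15.  37. -34.]
[1.58, 0.39, -1.15, 2.46, 3.27, 0.43, 1.88] p=[525.0, -263.0, 205.0] pitch 31.6 yaw -9.2 xv -0.02
[-10.  29. -38.]
[1.58, 0.41, -1.15, 2.46, 3.28, 0.43, 1.88] p=[526.0, -260.0, 201.0] pitch 31.7 yaw -8.3 xv -0.04
[ -7.  26. -40.]
[1.63, 0.37, -1.15, 2.46, 3.46, 0.38, 1.72] p=[510.0, -260.0, 199.0] pitch 33.6 yaw -6.9 xv -0.04
[480, -245, 150]
[-15.  79.  -8.]
[1.62, 0.47, -1.15, 2.46, 3.34, 0.39, 1.88] p=[512.0, -259.0, 176.0] pitch 34.0 yaw -5.4 xv -0.07
[ -7.  40. -13.]
[1.68, 0.58, -1.15, 2.46, 3.46, 0.39, 1.88] p=[501.0, -263.0, 157.0] pitch 32.8 yaw -1.9 xv -0.11
[-15.  20. -15.]
[1.7, 0.63, -1.15, 2.46, 3.52, 0.39, 1.88] p=[499.0, -259.0, 150.0] pitch 32.0 yaw 0.1 xv -0.13
[480, -245, 100]
[-15. 122.  18.]
[1.62, 0.5, -1.15, 2.46, 3.35, 0.4, 1.88] p=[513.0, -258.0, 172.0] pitch 33.5 yaw -4.6 xv -0.09
[-2. 79. 12.]
[1.74, 0.69, -1.15, 2.46, 3.55, 0.35, 1.88] p=[486.0, -260.0, 131.0] pitch 32.9 yaw 2.1 xv -0.18
[-8. 31. 12.]
[1.75, 0.76, -1.15, 2.46, 3.6, 0.35, 1.88] p=[485.0, -251.0, 121.0] pitch 31.4 yaw 4.7 xv -0.22
```

```bash
python3 -m jog '{"delta_pos": [[-8,60,-60],[-8,100,-40],[-8,100,-40],[-8,100,-40]], "roll": [-2,-2,-3,-4]}' 
python3 st.py
python3 - <<'E'
from s2 import *
for tgt in ([480,-245,150],[480,-245,100],[480,-245,50],[460,-245,50]):
    q=q0; print(tgt)
    for k in range(3):
        p,M,_=fkb(q[None]); print((M[0].T@(np.array(tgt)-p[0])).round());q=simto(q,np.array(tgt,float),M[0],4)[-1]; print(desc(q))
E
```

```text
clock: 27.53
ee_pos: [492.9, -298.5, 172.2]
tcp_rot: [-0.583, 0.655, -0.375, 0.3]
contact_force: [0.2, -0.6, -2.2]
grip_width: 59.3
27.5333 [ 1.75   0.559 -1.224  2.459  3.203  0.409  2.221] [ 492.9 -298.5  172.2] 
 [[-0.139 -0.54   0.83 ]
 [-0.989  0.038 -0.141]
 [ 0.044 -0.841 -0.54 ]] pitch 32.65 yaw -9.65 xvert 0.044
[480, -245, 150]
[-53.  27.  -6.]
[1.7, 0.57, -1.22, 2.46, 3.17, 0.36, 2.22] p=[500.0, -266.0, 158.0] pitch 35.1 yaw -5.1 xv 0.00
[-19.  19. -14.]
[1.72, 0.55, -1.22, 2.46, 3.27, 0.3, 2.13] p=[489.0, -255.0, 152.0] pitch 37.3 yaw -2.5 xv -0.02
[-10.   8.  -7.]
[1.73, 0.53, -1.22, 2.46, 3.35, 0.27, 2.04] p=[485.0, -250.0, 151.0] pitch 38.2 yaw -1.2 xv -0.03
[480, -245, 100]
[-55.  69.  21.]
[1.76, 0.67, -1.22, 2.46, 3.27, 0.33, 2.22] p=[487.0, -266.0, 138.0] pitch 34.7 yaw -1.3 xv -0.05
[-18.  37.  15.]
[1.78, 0.73, -1.22, 2.46, 3.32, 0.28, 2.22] p=[477.0, -251.0, 120.0] pitch 35.6 yaw 3.2 xv -0.10
[-4. 15. 14.]
[1.76, 0.82, -1.22, 2.46, 3.12, 0.31, 2.47] p=[481.0, -247.0, 100.0] pitch 35.8 yaw 3.7 xv -0.10
[480, -245, 50]
[-57. 111.  48.]
[1.79, 0.69, -1.22, 2.46, 3.31, 0.33, 2.22] p=[479.0, -277.0, 137.0] pitch 34.1 yaw -1.9 xv -0.05
[-28.  74.  48.]
[1.83, 0.8, -1.22, 2.46, 3.39, 0.25, 2.22] p=[464.0, -255.0, 109.0] pitch 35.0 yaw 4.9 xv -0.13
[-3. 39. 48.]
[1.7, 0.94, -1.1, 2.46, 3.24, 0.39, 2.47] p=[480.0, -245.0, 50.0] pitch 35.0 yaw 4.9 xv -0.13
[460, -245, 50]
[-54. 122.  31.]
[1.8, 0.7, -1.22, 2.46, 3.32, 0.35, 2.22] p=[480.0, -285.0, 140.0] pitch 32.8 yaw -2.9 xv -0.05
[-34.  90.  30.]
[1.85, 0.82, -1.22, 2.46, 3.4, 0.3, 2.22] p=[469.0, -267.0, 116.0] pitch 32.6 yaw 2.8 xv -0.12
[-14.  63.  29.]
[1.91, 0.92, -1.22, 2.46, 3.49, 0.2, 2.22] p=[446.0, -250.0, 91.0] pitch 33.0 yaw 8.6 xv -0.19
```

```bash
python3 -m jog '{"delta_pos": [[-30,10,-10],[-55,30,0],[-55,60,15],[-55,69,21]], "roll": [2,2,2,2]}' 
python3 st.py
python3 -c "
from s2 import *
p,M,_=fkb(q0[None])
print((M[0].T@(np.array([480,-245,100])-p[0])).round())"
```

```text
clock: 27.87
ee_pos: [515.2, -276.1, 109.2]
tcp_rot: [-0.58, 0.664, -0.357, 0.308]
contact_force: [-46.3, 15.8, 23.8]
grip_width: 59.4
27.8667 [ 1.641  0.827 -1.226  2.462  2.875  0.565  2.645] [ 515.2 -276.1  109.2] 
 [[-0.137 -0.55   0.824]
 [-0.991  0.072 -0.117]
 [ 0.005 -0.832 -0.555]] pitch 33.71 yaw -8.07 xvert 0.005
[-26.  29. -28.]
```

```bash
python3 -m jog '{"delta_pos": [[-1,-10,-25],[-2,-30,-45],[-3,-44,-54],[-3,-44,-54]], "roll": [0,0,0,0]}' 
python3 st.py
python3 - <<'E'
from h import *
a=snap('scene','s13')['image'];b=snap('top','t13')['image']
im=np.hstack([a[90:240,60:210],b[100:250,300:450]]);cv2.imwrite('pics/v13.png',cv2.resize(im,None,fx=2.6,fy=2.6,interpolation=2))
E
```

```text
clock: 28.2
ee_pos: [501.8, -274.7, 178.6]
tcp_rot: [-0.58, 0.665, -0.354, 0.311]
contact_force: [1.7, -0.9, -0.1]
grip_width: 59.0
28.2 [ 1.71   0.502 -1.226  2.458  3.231  0.376  2.088] [ 501.8 -274.7  178.6] 
 [[-0.134 -0.551  0.823]
 [-0.991  0.076 -0.11 ]
 [-0.002 -0.831 -0.557]] pitch 33.82 yaw -7.61 xvert -0.002
```

View pics/v13.png

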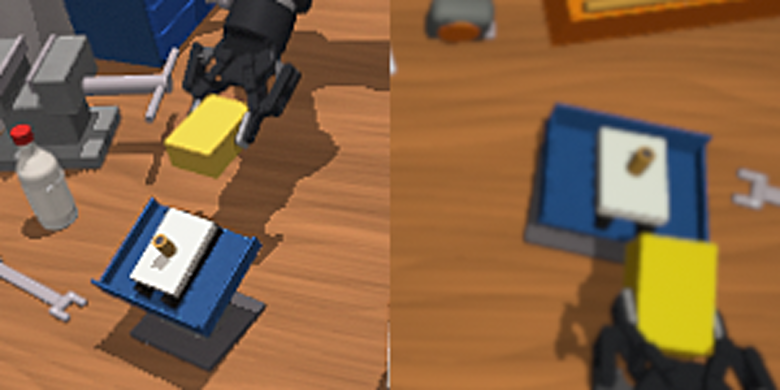

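```bash
cat > srch2.py <<'E'
from s2 import *
g=np.random.default_rng(2);best=[]
tgt=np.array([488,-262,70.])
def ok(o):
    p=fkb(o)[0]; return not ((p[:,2]<165)&(p[:,0]>497)).any() and (p[:,2]>55).all() and (p[:,2]<420).all() and (p[:,1]<-100).all() and (p[:,1]>-420).all()
for t in range(900):
    q=q0;seq=[];good=True
    for k in range(g.integers(1,4)):
        d=g.normal(size=3); d=(d/np.linalg.norm(d)*g.choice([80,200])).round(-1); n=int(g.integers(2,6)); rl=0.
        o=simcall(q,d,rl,n,sub=8);q=o[-1]; seq.append((d.tolist(),n)); good=ok(o)
        if not good: break
    if not good: continue
    M=fkb(q[None])[1][0]
    zz=M[:,2];pi=np.degrees(np.arcsin(-zz[2]));a=np.degrees(np.arctan2(zz[1],zz[0]))
    if not(30<pi<58 and abs(a)<22): continue
    via=tgt+[0,0,110]
    o1=simto(q,via,toolR(pi,a),8,sub=8); o2=simto(o1[-1],tgt,toolR(pi,a),8,sub=8)
    if not ok(np.vstack([o1,o2])): continue
    p2,M2,_=fkb(o2[-1:]); zz=M2[0][:,2]
    e=np.linalg.norm(p2[0]-tgt); er=np.degrees(np.linalg.norm(R.from_matrix(M2[0].T@toolR(pi,a)).as_rotvec()))
    c=e/5+er+.1*abs(pi-38)+.1*sum(n for _,n in seq)
    best.append((round(c,2),seq,desc(q),desc(o2[-1])))
best.sort(key=lambda b:b[0])
for b in best[:6]: print(b)
E
timeout 560 python3 srch2.py
```

```text
(np.float64(0.59), [([-180.0, 70.0, 50.0], 5)], '[1.48, 0.48, -1.23, 2.46, 3.06, 0.35, 2.09] p=[540.0, -171.0, 168.0] pitch 37.1 yaw 2.0 xv -0.08', '[1.37, 0.63, -0.74, 2.45, 3.72, 0.51, 1.86] p=[488.0, -262.0, 70.0] pitch 37.1 yaw 2.0 xv 0.00')
(np.float64(0.66), [([-30.0, 60.0, 40.0], 3), ([-90.0, 150.0, -100.0], 2)], '[1.8, 0.67, -1.23, 2.46, 3.55, 0.24, 1.94] p=[469.0, -248.0, 131.0] pitch 36.4 yaw 4.4 xv -0.12', '[1.42, 0.65, -0.78, 2.43, 3.81, 0.48, 1.85] p=[488.0, -262.0, 70.0] pitch 36.4 yaw 4.4 xv 0.00')
(np.float64(0.79), [([-50.0, 180.0, 60.0], 2), ([-30.0, 60.0, -50.0], 2)], '[1.86, 0.7, -1.23, 2.46, 3.61, 0.26, 1.95] p=[461.0, -269.0, 134.0] pitch 34.1 yaw 2.4 xv -0.11', '[1.51, 0.73, -0.87, 2.45, 3.65, 0.51, 2.05] p=[488.0, -262.0, 70.0] pitch 34.1 yaw 2.4 xv 0.00')
(np.float64(0.79), [([-200.0, 20.0, -10.0], 2), ([-80.0, 20.0, -0.0], 3)], '[1.39, 0.31, -1.23, 2.46, 2.86, 0.28, 2.09] p=[539.0, -141.0, 182.0] pitch 40.9 yaw -1.2 xv -0.06', '[1.35, 0.59, -0.79, 2.45, 3.5, 0.44, 1.96] p=[488.0, -262.0, 70.0] pitch 40.9 yaw -1.2 xv 0.00')
(np.float64(0.81), [([-170.0, -10.0, -110.0], 3), ([-140.0, 90.0, 110.0], 4)], '[1.56, 0.33, -1.23, 2.46, 3.52, 0.29, 1.56] p=[527.0, -172.0, 197.0] pitch 36.9 yaw 2.5 xv -0.10', '[1.37, 0.63, -0.74, 2.45, 3.74, 0.51, 1.86] p=[488.0, -262.0, 70.0] pitch 36.9 yaw 2.5 xv -0.00')
(np.float64(0.87), [([-170.0, 30.0, 100.0], 3), ([20.0, 40.0, -60.0], 5)], '[1.68, 0.35, -1.23, 2.46, 3.73, 0.25, 1.45] p=[495.0, -216.0, 185.0] pitch 38.7 yaw 0.3 xv -0.09', '[1.39, 0.62, -0.81, 2.45, 3.58, 0.47, 1.96] p=[488.0, -262.0, 70.0] pitch 38.7 yaw 0.3 xv 0.00')
```

```bash
python3 - <<'E'
import cv2,numpy as np
a=cv2.imread('pics/s13.png');b=cv2.imread('pics/t13.png')
cv2.imwrite('pics/v14.png',cv2.resize(np.hstack([a[120:190,95:165],a[160:230,95:165]]),None,fx=5.6,fy=5.6,interpolation=2))
E
```

```text
(no output)
```

View pics/v14.png

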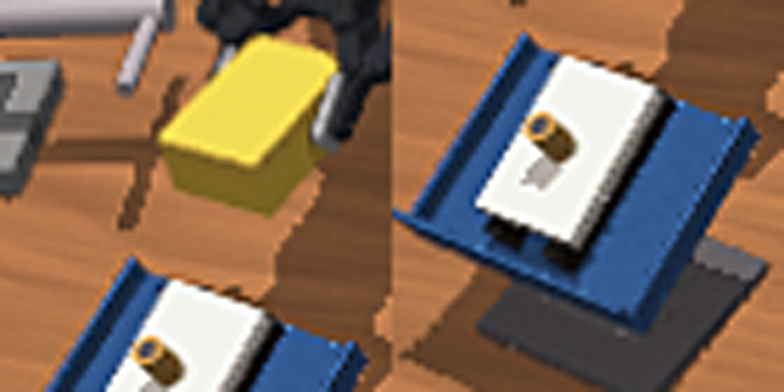

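```bash
python3 -m jog '{"delta_pos": [[-200,20,-10],[-200,20,-10]], "roll": [-1,-1]}' >/dev/null
python3 st.py
python3 -m jog '{"delta_pos": [[-80,20,-30],[-80,20,-30],[-80,20,-30]], "roll": [-2,-2,-2]}' 
python3 st.py
python3 - <<'E'
from h import *
a=snap('scene','s15')['image'];b=snap('top','t15')['image']
im=np.hstack([a[90:240,60:210],b[100:250,270:420]]);cv2.imwrite('pics/v15.png',cv2.resize(im,None,fx=2.6,fy=2.6,interpolation=2))
E
```

```text
28.4667 [ 1.527  0.443 -1.224  2.46   2.958  0.419  2.209] [ 537.  -223.1  184.9] 
 [[-0.119 -0.569  0.814]
 [-0.993  0.058 -0.104]
 [ 0.012 -0.82  -0.572]] pitch 34.89 yaw -7.27 xvert 0.012
clock: 28.72
ee_pos: [555.4, -160.3, 203.0]
tcp_rot: [-0.609, 0.653, -0.342, 0.293]
contact_force: [0.3, 0.1, -1.3]
grip_width: 59.6
28.7167 [ 1.37   0.309 -1.226  2.46   2.787  0.392  2.206] [ 555.4 -160.3  203. ] 
 [[-0.086 -0.595  0.799]
 [-0.996  0.024 -0.089]
 [ 0.034 -0.803 -0.595]] pitch 36.51 yaw -6.36 xvert 0.034
```

View pics/v15.png

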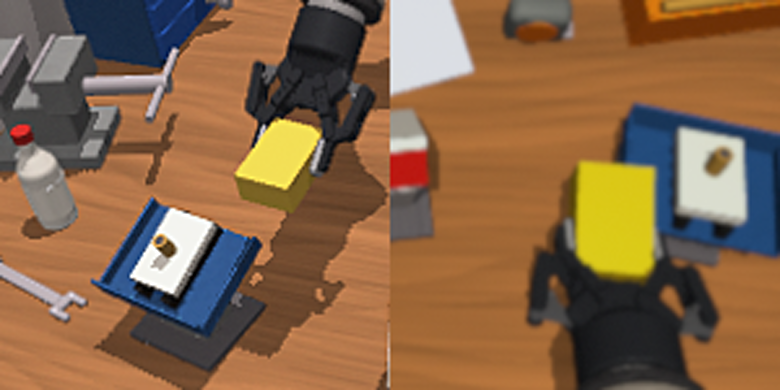

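```bash
cat > hand.py <<'E'
from tr import *
Qr=R.from_quat([-0.548,0.674,-0.385,0.313]);pr_=np.array([620.1,-279.9,124.5])
W=Qr*Rh; wt=Qr.apply(th)+pr_
Q2=R.from_quat([-0.547,0.673,-0.386,0.313]);p2=np.array([627.4,-281.7,145.3])
Rh2=Q2.inv()*W; th2=Q2.inv().apply(wt-p2)
def inhand(a):
    A=R.from_euler('x',a,degrees=True); c=np.array([0,0,-22.])
    return A*Rh2, A.apply(th2-c)+c
E
python3 - <<'E'
from ov import *
from hand import *
st=robot.sense();Q=R.from_quat(st['tcp_rot'])
S['image']=cv2.imread('pics/s15.png');T['image']=cv2.imread('pics/t15.png')
out=[]
for a in(0,-20,20):
    r,t=inhand(a);Rr=Q*r;pr=Q.apply(t)+st['ee_pos']; x=Rr.as_matrix()[:,0]; print(a,'rack pitch',np.degrees(np.arcsin(-x[2])).round(1))
    it=[(box(-45,45,-30,30,0,36),Rr,pr,(0,0,255))]
    out.append(np.hstack([view(S,145,120,65,60,4,it),view(T,325,150,65,60,4,it)]))
cv2.imwrite('pics/o5.png',np.vstack([out[0],out[1]])); cv2.imwrite('pics/o6.png',out[2])
E
```

```text
0 rack pitch 25.5
-20 rack pitch 45.5
20 rack pitch 5.5
```

View pics/o5.png

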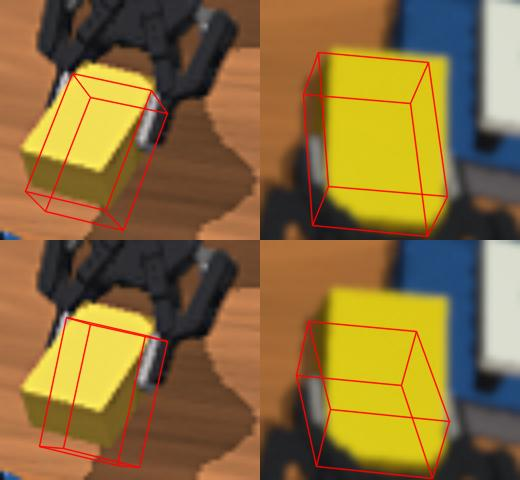

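```bash
cat > fit2.py <<'E'
from ov import *
from hand import *
from scipy.optimize import least_squares
def fit(q,ee,ps,pt,k,s0,t0):
    Q=R.from_quat(q)
    cv=lambda L,o:[(m,(u/k-.5+o[0],v/k-.5+o[1])) for m,(u,v) in L]
    ps,pt=cv(ps,s0),cv(pt,t0)
    def pose(p):
        r,t=inhand(0); Rr=Q*R.from_rotvec(np.radians(p[:3]))*r; return Rr,Q.apply(t)+ee+p[3:]
    def res(p):
        Rr,t=pose(p);o=[]
        for s,L in((S,ps),(T,pt)): o.append((proj(s,Rr.apply([m for m,_ in L])+t)-[u for _,u in L]).ravel())
        return np.r_[np.concatenate(o),p[1:3]*.1]
    o=least_squares(res,[20,0,0,0,0,0]); print(o.x.round(1),np.abs(res(o.x)).mean()); return pose(o.x)
E
python3 - <<'E'
from fit2 import *
st=robot.sense()
Rr,t=fit(st['tcp_rot'],st['ee_pos'],[((45,30,0),(22,150)),((45,-30,0),(103,170)),((45,-30,36),(107,207)),((45,30,36),(30,187))],[((45,-30,0),(70,48)),((45,30,0),(189,57)),((-45,30,0),(185,208))],4,(145,120),(325,150))
print('rack org',t.round(1),'x',Rr.as_matrix()[:,0].round(3),'z',Rr.as_matrix()[:,2].round(3),'pitch',np.degrees(np.arcsin(-Rr.as_matrix()[2,0])))
Q=R.from_quat(st['tcp_rot']);print('in tool',Q.inv().apply(t-st['ee_pos']).round(1))
S['image']=cv2.imread('pics/s15.png');T['image']=cv2.imread('pics/t15.png')
it=[(box(-45,45,-30,30,0,36),Rr,t,(0,0,255))]
cv2.imwrite('pics/o5.png',np.hstack([view(S,145,120,65,60,5,it),view(T,325,150,65,60,5,it)]))
E
```

```text
[14.4  3.1 -2.9 -7.4  2.3 19.6] 0.6575829187673161
rack org [ 560.1 -157.8  237. ] x [ 0.976 -0.103 -0.191] z [-0.198 -0.063 -0.978] pitch 11.029326626672184
in tool [ -2.5 -30.5 -16.6]
```

View pics/o5.png

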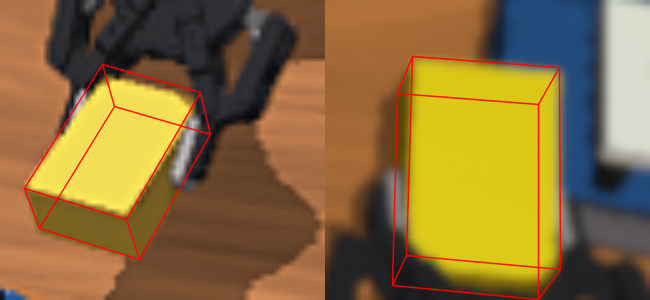

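```bash
python3 - <<'E'
from s2 import *
M=fkb(q0[None])[1][0]
for tgt in ([486,-250],[490,-230],[480,-230]):
  print(tgt)
  for seq in ([150,100,60,30],):
    q=q0
    for z in seq:
        q=simto(q,np.array(tgt+[z],float),toolR(36.5,-6.4),10)[-1];print(desc(q))
# keep pushing: 
for d in ([-80,20,-30],[-200,20,-10],[-100,60,0],[-60,60,-60]):
    q=q0
    for k in range(3): q=simcall(q,d,0,2)[-1]
    print(d,desc(q))
    zz=fkb(q[None])[1][0][:,2];pi=np.degrees(np.arcsin(-zz[2]));a=np.degrees(np.arctan2(zz[1],zz[0]))
    for z in (150,100,60,30): q=simto(q,np.array([486,-250,z],float),toolR(pi,a),10)[-1];print('   ',desc(q))
E
```

```text
[486, -250]
[1.7, 0.52, -1.23, 2.46, 3.19, 0.3, 2.15] p=[492.0, -257.0, 155.0] pitch 37.9 yaw -4.2 xv -0.02
[1.76, 0.63, -1.23, 2.46, 3.29, 0.26, 2.15] p=[477.0, -256.0, 133.0] pitch 37.8 yaw 0.3 xv -0.07
[1.8, 0.67, -1.23, 2.46, 3.34, 0.24, 2.15] p=[466.0, -261.0, 125.0] pitch 37.9 yaw 1.3 xv -0.09
[1.82, 0.68, -1.23, 2.46, 3.37, 0.23, 2.15] p=[458.0, -266.0, 121.0] pitch 37.9 yaw 1.5 xv -0.09
[490, -230]
[1.65, 0.5, -1.23, 2.46, 3.11, 0.3, 2.18] p=[500.0, -240.0, 155.0] pitch 38.8 yaw -3.6 xv -0.02
[1.71, 0.62, -1.23, 2.46, 3.22, 0.27, 2.18] p=[486.0, -241.0, 132.0] pitch 38.4 yaw 1.3 xv -0.08
[1.75, 0.66, -1.23, 2.46, 3.27, 0.25, 2.18] p=[476.0, -247.0, 125.0] pitch 38.3 yaw 2.3 xv -0.09
[1.78, 0.67, -1.23, 2.46, 3.3, 0.24, 2.18] p=[470.0, -254.0, 123.0] pitch 38.2 yaw 2.1 xv -0.09
[480, -230]
[1.67, 0.49, -1.23, 2.46, 3.18, 0.28, 2.13] p=[493.0, -243.0, 154.0] pitch 39.3 yaw -3.2 xv -0.03
[1.74, 0.62, -1.23, 2.46, 3.29, 0.26, 2.13] p=[482.0, -245.0, 133.0] pitch 38.0 yaw 1.6 xv -0.09
[1.78, 0.66, -1.23, 2.46, 3.35, 0.23, 2.13] p=[470.0, -249.0, 124.0] pitch 38.2 yaw 3.0 xv -0.10

[... 1432 characters left out ...]
.54, 0.68, -1.01, 2.38, 3.34, 0.16, 2.3] p=[486.0, -250.0, 60.0] pitch 45.9 yaw 7.8 xv -0.00
    [1.47, 0.73, -0.93, 2.38, 3.35, 0.23, 2.33] p=[486.0, -250.0, 30.0] pitch 45.9 yaw 7.8 xv -0.00
[-60, 60, -60] [1.23, 0.08, -1.23, 2.46, 2.29, 0.2, 2.43] p=[527.0, -92.0, 204.0] pitch 44.9 yaw -8.0 xv 0.05
    [1.61, 0.4, -1.2, 2.44, 2.84, 0.2, 2.33] p=[486.0, -250.0, 150.0] pitch 44.9 yaw -8.0 xv -0.00
    [1.66, 0.54, -1.2, 2.44, 2.97, 0.21, 2.33] p=[478.0, -253.0, 124.0] pitch 44.0 yaw -2.3 xv -0.06
    [1.7, 0.6, -1.2, 2.44, 3.03, 0.19, 2.33] p=[470.0, -255.0, 112.0] pitch 43.5 yaw 0.4 xv -0.09
    [1.73, 0.61, -1.2, 2.44, 3.06, 0.18, 2.33] p=[463.0, -260.0, 109.0] pitch 43.7 yaw 0.6 xv -0.09
```

```bash
python3 -m jog '{"delta_pos": [[-100,60,0],[-100,60,0]], "roll": [0,0]}' >/dev/null
python3 st.py
python3 -m jog '{"delta_pos": [[-100,60,0],[-100,60,0]], "roll": [-2,-2]}' >/dev/null
python3 st.py
python3 - <<'E'
from s2 import *
for d,n in (([-100,60,0],2),([-60,60,-60],2),([-60,60,30],2),([60,60,-60],2),([60,100,0],2),([0,100,-100],2),([-50,100,-50],2)):
    q=simcall(q0,d,0,n)[-1]
    print(d,desc(q))
    zz=fkb(q[None])[1][0][:,2];pi=np.degrees(np.arcsin(-zz[2]));a=np.degrees(np.arctan2(zz[1],zz[0]))
    for z in (150,60,30): q=simto(q,np.array([486,-250,z],float),toolR(pi,a),10)[-1];print('   ',desc(q))
E
```

```text
28.9833 [ 1.178  0.384 -1.224  2.46   2.464  0.527  2.437] [ 573.4 -112.5  182.4] 
 [[-0.087 -0.613  0.785]
 [-0.996  0.026 -0.09 ]
 [ 0.035 -0.789 -0.613]] pitch 37.81 yaw -6.53 xvert 0.035
29.15 [ 0.953  0.485 -1.224  2.46   2.259  0.73   2.564] [585.6 -51.  157.4] 
 [[-0.067 -0.631  0.773]
 [-0.996 -0.008 -0.093]
 [ 0.065 -0.775 -0.628]] pitch 38.91 yaw -6.88 xvert 0.065
[-100, 60, 0] [0.73, 0.59, -1.22, 2.46, 2.12, 0.93, 2.57] p=[581.0, 12.0, 127.0] pitch 40.8 yaw -7.7 xv 0.07
    [1.65, 0.46, -1.22, 2.46, 2.96, 0.28, 2.28] p=[489.0, -253.0, 151.0] pitch 41.4 yaw -7.1 xv -0.01
    [1.75, 0.62, -1.22, 2.46, 3.12, 0.24, 2.28] p=[468.0, -256.0, 120.0] pitch 40.8 yaw -0.2 xv -0.09
    [1.77, 0.63, -1.22, 2.46, 3.14, 0.22, 2.28] p=[461.0, -261.0, 117.0] pitch 40.9 yaw -0.1 xv -0.09
[-60, 60, -60] [0.81, 0.37, -1.22, 2.46, 1.98, 0.7, 2.62] p=[559.0, -1.0, 158.0] pitch 43.7 yaw -8.6 xv 0.07
    [1.63, 0.42, -1.22, 2.45, 2.8, 0.25, 2.38] p=[486.0, -250.0, 150.0] pitch 43.7 yaw -8.6 xv -0.00
    [1.72, 0.6, -1.22, 2.45, 2.97, 0.23, 2.38] p=[470.0, -255.0, 118.0] pitch 42.5 yaw -1.1 xv -0.
[... 1460 characters left out ...]
 0.41, -1.22, 2.44, 2.79, 0.2, 2.4] p=[486.0, -250.0, 150.0] pitch 44.9 yaw -7.4 xv 0.00
    [1.72, 0.61, -1.22, 2.44, 2.98, 0.19, 2.4] p=[471.0, -256.0, 115.0] pitch 43.3 yaw 0.5 xv -0.09
    [1.75, 0.62, -1.22, 2.44, 3.0, 0.17, 2.4] p=[464.0, -260.0, 113.0] pitch 43.4 yaw 0.6 xv -0.09
[-50, 100, -50] [0.84, 0.47, -1.22, 2.46, 2.04, 0.75, 2.64] p=[564.0, -17.0, 137.0] pitch 44.3 yaw -8.5 xv 0.07
    [1.63, 0.42, -1.23, 2.45, 2.77, 0.23, 2.4] p=[486.0, -250.0, 150.0] pitch 44.3 yaw -8.5 xv 0.00
    [1.72, 0.61, -1.23, 2.45, 2.94, 0.22, 2.4] p=[471.0, -255.0, 117.0] pitch 42.8 yaw -0.8 xv -0.09
    [1.74, 0.61, -1.23, 2.45, 2.97, 0.2, 2.4] p=[465.0, -259.0, 115.0] pitch 43.0 yaw -0.7 xv -0.09
```

```bash
cat > srch3.py <<'E'
from s2 import *
import sys
g=np.random.default_rng(int(sys.argv[1]));best=[]
def pa(q):
    zz=fkb(q[None])[1][0][:,2];return np.degrees(np.arcsin(-zz[2])),np.degrees(np.arctan2(zz[1],zz[0]))
import time;t0=time.time()
while time.time()-t0<200:
    q=q0;seq=[];n=0;good=True
    for k in range(g.integers(1,4)):
        w=np.array([g.uniform(450,800),g.uniform(-350,0),g.uniform(230,650)]).round(-1)
        o=simto(q,w,toolR(*pa(q)),10,sub=6);q=o[-1];seq.append(w.tolist());n+=10
        p=fkb(o)[0]
        if (p[2:,2]<170).any(): good=False;break
    if not good: continue
    o=simto(q,np.array([480,-250,180.]),toolR(*pa(q)),12,sub=6);q=o[-1]; a1=desc(q); p=fkb(o[-1:])[0][0]
    if np.linalg.norm(p-[480,-250,180])>25: continue
    P=[]
    for z in(110,40):
        o=simto(q,np.array([484,-250,z]),toolR(*pa(q)),5,sub=6);q=o[-1];P.append(fkb(o)[0])
    P=np.vstack(P)
    e=np.linalg.norm(P[-1]-[484,-250,40]); pi,a=pa(q)
    if (P[:,0]>500).any() or pi>60 or abs(a)>30: continue
    best.append((round(e/4+abs(pi-35)*.15+n*.03+20*max(0,abs(fkb(q[None])[1][0][2,0])-.05),2),seq,a1,desc(q)))
best.sort(key=lambda b:b[0])
for b in best[:3]: print(b)
E
for i in 1 2 3 4; do python3 srch3.py $i & done; wait
```

```text
(np.float64(0.58), [[500.0, -340.0, 290.0]], '[1.62, 0.31, -1.1, 2.42, 3.92, 0.28, 1.3] p=[497.0, -252.0, 193.0] pitch 38.4 yaw -2.7 xv -0.03', '[1.4, 0.74, -0.77, 2.45, 3.69, 0.52, 2.02] p=[484.0, -250.0, 40.0] pitch 36.9 yaw 4.7 xv -0.00')
(np.float64(0.94), [[720.0, -230.0, 240.0]], '[1.67, 0.36, -1.18, 2.41, 3.6, 0.19, 1.63] p=[497.0, -263.0, 181.0] pitch 40.9 yaw -5.0 xv -0.01', '[1.33, 0.68, -0.72, 2.45, 3.64, 0.51, 1.98] p=[484.0, -250.0, 40.0] pitch 39.3 yaw 3.2 xv 0.00')
(np.float64(4.55), [[550.0, -210.0, 340.0]], '[1.34, 0.25, -0.75, 2.45, 4.01, 0.43, 1.22] p=[489.0, -260.0, 184.0] pitch 37.1 yaw -2.9 xv -0.02', '[1.51, 0.73, -0.93, 2.45, 3.44, 0.41, 2.15] p=[479.0, -251.0, 54.0] pitch 39.4 yaw 2.7 xv -0.05')
(np.float64(0.47), [[510.0, -330.0, 260.0]], '[1.64, 0.34, -1.08, 2.44, 3.84, 0.32, 1.43] p=[491.0, -263.0, 186.0] pitch 37.1 yaw -3.4 xv -0.03', '[1.42, 0.76, -0.78, 2.45, 3.67, 0.53, 2.05] p=[484.0, -250.0, 40.0] pitch 36.1 yaw 4.4 xv 0.00')
(np.float64(0.99), [[690.0, -200.0, 240.0]], '[1.66, 0.36, -1.17, 2.41, 3.59, 0.19, 1.63] p=[497.0, -263.0, 180.0] pitch 41.0 
[... 1140 characters left out ...]
180.0, 250.0]], '[1.67, 0.37, -1.18, 2.41, 3.56, 0.21, 1.68] p=[497.0, -263.0, 181.0] pitch 40.1 yaw -5.0 xv -0.01', '[1.49, 0.78, -0.91, 2.45, 3.44, 0.46, 2.26] p=[484.0, -250.0, 40.0] pitch 38.3 yaw 2.9 xv 0.00')
(np.float64(0.97), [[700.0, -170.0, 250.0]], '[1.67, 0.35, -1.18, 2.42, 3.59, 0.2, 1.63] p=[494.0, -260.0, 181.0] pitch 40.9 yaw -5.3 xv -0.01', '[1.39, 0.71, -0.8, 2.45, 3.54, 0.48, 2.08] p=[484.0, -250.0, 40.0] pitch 39.4 yaw 2.6 xv 0.00')
(np.float64(1.92), [[770.0, -140.0, 240.0]], '[1.61, 0.35, -1.13, 2.43, 3.5, 0.24, 1.72] p=[498.0, -261.0, 177.0] pitch 40.1 yaw -6.1 xv -0.00', '[1.51, 0.78, -0.94, 2.45, 3.33, 0.43, 2.32] p=[486.0, -253.0, 42.0] pitch 39.4 yaw 2.1 xv -0.01')
```

```bash
python3 -m jog '{"delta_pos": [[3,-30,-22],[10,-39,-31],[45,-40,-50],[85,-42,-70],[125,-44,-90],[165,-45,-105],[205,-46,-115],[245,-47,-122],[285,-47,-122],[302,-47,-122],[302,-47,-122],[302,-47,-122]], "roll": [0,0,1,2,3,4,5,5,5,5,5,5]}' 
python3 st.py
cat > nx.py <<'E'
from s2 import *
import sys
def pa(q):
    zz=fkb(q[None])[1][0][:,2];return np.degrees(np.arcsin(-zz[2])),np.degrees(np.arctan2(zz[1],zz[0]))
M=fkb(q0[None])[1][0];p=fkb(q0[None])[0][0];print('roll fix',np.degrees(np.arctan2(-M[2,0],M[2,1])).round(1))
for w in eval(sys.argv[1]):
    print(w,(M.T@(np.array(w)-p)).round(1))
q=q0
for w in eval(sys.argv[1]):
    q=simto(q,np.array(w,float),toolR(*pa(q)),6)[-1];print(desc(q))
E
python3 nx.py '[[480,-250,180],[484,-250,110],[484,-250,40]]'
```

```text
clock: 30.15
ee_pos: [551.8, -182.6, 266.7]
tcp_rot: [-0.598, 0.672, -0.324, 0.294]
contact_force: [0.1, -0.6, -1.4]
grip_width: 59.2
30.15 [ 1.551  0.051 -1.225  2.371  3.956  0.196  0.931] [ 551.8 -182.6  266.7] 
 [[-0.112 -0.612  0.783]
 [-0.994  0.075 -0.084]
 [-0.007 -0.787 -0.617]] pitch 38.09 yaw -6.11 xvert -0.007
roll fix 179.5
[480, -250, 180] [ 75.1 107.3   2.9]
[484, -250, 110] [ 75.2 159.9  49.2]
[484, -250, 40] [ 75.7 215.   92.4]
[1.61, 0.3, -1.07, 2.44, 3.84, 0.29, 1.39] p=[486.0, -256.0, 183.0] pitch 39.3 yaw -4.5 xv -0.01
[1.66, 0.5, -1.07, 2.44, 3.84, 0.29, 1.57] p=[474.0, -255.0, 137.0] pitch 38.8 yaw 2.2 xv -0.07
[1.52, 0.8, -0.95, 2.45, 3.33, 0.45, 2.35] p=[484.0, -250.0, 40.0] pitch 38.8 yaw 2.2 xv 0.00
```

```bash
python3 -m jog '{"delta_pos": [[20,10,-25],[40,40,-15],[60,80,-5],[75,107,3],[75,107,3],[75,107,3]], "roll": [0,0,0,0,0,0]}' 
python3 st.py
python3 nx.py '[[478,-250,150],[480,-250,110],[484,-250,40]]'
```

```text
clock: 30.65
ee_pos: [490.4, -248.6, 191.1]
tcp_rot: [-0.599, 0.672, -0.323, 0.293]
contact_force: [0.1, -0.8, -2.9]
grip_width: 59.3
30.65 [ 1.675  0.311 -1.184  2.457  3.595  0.277  1.599] [ 490.4 -248.6  191.1] 
 [[-0.111 -0.615  0.781]
 [-0.994  0.075 -0.082]
 [-0.008 -0.785 -0.62 ]] pitch 38.29 yaw -6.01 xvert -0.008
roll fix 179.4
[478, -250, 150] [ 2.5 39.6 15.9]
[480, -250, 110] [ 2.6 69.8 42.2]
[484, -250, 40] [  2.7 122.2  88.7]
[1.74, 0.43, -1.18, 2.46, 3.74, 0.28, 1.6] p=[476.0, -257.0, 170.0] pitch 37.7 yaw -1.7 xv -0.05
[1.8, 0.55, -1.18, 2.46, 3.9, 0.28, 1.6] p=[466.0, -252.0, 152.0] pitch 35.9 yaw 3.5 xv -0.06
[1.61, 0.89, -1.01, 2.45, 3.33, 0.44, 2.47] p=[484.0, -250.0, 40.0] pitch 35.9 yaw 3.5 xv 0.00
```

```bash
python3 -m jog '{"delta_pos": [[2,45,0],[2,60,5],[2,60,5],[2,60,5]], "roll": [-1,-2,-3,-3]}' 
python3 st.py
python3 nx.py '[[478,-250,150],[480,-250,110],[484,-250,40]]'
```

```text
clock: 30.98
ee_pos: [474.5, -268.5, 145.6]
tcp_rot: [-0.62, 0.657, -0.319, 0.287]
contact_force: [0.5, -0.7, -2.0]
grip_width: 59.2
30.9833 [ 1.745  0.535 -1.224  2.461  3.204  0.271  2.22 ] [ 474.5 -268.5  145.6] 
 [[-0.066 -0.632  0.772]
 [-0.998  0.027 -0.063]
 [ 0.019 -0.774 -0.632]] pitch 39.22 yaw -4.67 xvert 0.019
roll fix -178.6
[478, -250, 150] [-19.   -5.6  -1.3]
[480, -250, 110] [-19.9  24.1  25.6]
[484, -250, 40] [-21.5  75.8  72.9]
[1.71, 0.49, -1.22, 2.46, 3.23, 0.25, 2.12] p=[482.0, -254.0, 151.0] pitch 40.0 yaw -3.7 xv -0.01
[1.75, 0.57, -1.22, 2.46, 3.32, 0.22, 2.12] p=[470.0, -251.0, 133.0] pitch 40.3 yaw 0.5 xv -0.05
[1.59, 0.87, -1.08, 2.46, 2.99, 0.44, 2.69] p=[484.0, -250.0, 40.0] pitch 40.3 yaw 0.5 xv -0.00
```

```bash
python3 -m jog '{"delta_pos": [[-15,10,-10],[-20,30,5],[-20,30,10],[-20,30,10]], "roll": [0,0,0,0]}' 
python3 st.py
python3 nx.py '[[480,-250,100],[484,-250,70],[484,-250,40]]'
```

```text
clock: 31.32
ee_pos: [478.3, -265.1, 116.7]
tcp_rot: [-0.624, 0.657, -0.31, 0.288]
contact_force: [-1.0, 0.0, -2.9]
grip_width: 59.3
31.3167 [ 1.715  0.656 -1.224  2.461  2.94   0.317  2.545] [ 478.3 -265.1  116.7] 
 [[-0.057 -0.641  0.765]
 [-0.998  0.03  -0.049]
 [ 0.008 -0.767 -0.642]] pitch 39.92 yaw -3.64 xvert 0.008
roll fix -179.4
[480, -250, 100] [-15.6  11.7  11.2]
[484, -250, 70] [-16.1  32.1  33.5]
[484, -250, 40] [-16.3  55.1  52.8]
[1.7, 0.68, -1.22, 2.46, 2.93, 0.31, 2.54] p=[481.0, -254.0, 110.0] pitch 40.2 yaw -1.2 xv -0.03
[1.6, 0.75, -1.1, 2.46, 3.02, 0.39, 2.54] p=[486.0, -252.0, 71.0] pitch 40.4 yaw -0.5 xv -0.01
[1.54, 0.82, -1.02, 2.46, 3.08, 0.45, 2.54] p=[485.0, -251.0, 40.0] pitch 40.5 yaw -0.2 xv -0.00
```

```bash
python3 -m jog '{"delta_pos": [[-14,5,2],[-16,18,15],[-16,32,30],[-16,34,31]], "roll": [0,0,0,0]}' 
python3 st.py
python3 nx.py '[[480,-250,70],[484,-250,40],[484,-250,20]]'
python3 - <<'E'
from h import *
a=snap('scene','s16')['image'];b=snap('top','t16')['image']
im=np.hstack([a[90:220,80:210],b[140:270,320:450]]);cv2.imwrite('pics/v16.png',cv2.resize(im,None,fx=3,fy=3,interpolation=2))
E
```

```text
clock: 31.65
ee_pos: [488.7, -257.6, 67.8]
tcp_rot: [-0.624, 0.659, -0.304, 0.29]
contact_force: [-1.0, 1.0, -1.6]
grip_width: 59.4
31.65 [ 1.625  0.818 -1.163  2.461  2.836  0.444  2.732] [ 488.7 -257.6   67.8] 
 [[-0.053 -0.646  0.762]
 [-0.999  0.036 -0.039]
 [-0.002 -0.763 -0.647]] pitch 40.29 yaw -2.95 xvert -0.002
roll fix 179.8
[480, -250, 70] [-7.3  3.6 -8.4]
[484, -250, 40] [-7.5 23.9 14. ]
[484, -250, 20] [-7.4 39.2 26.9]
[1.63, 0.8, -1.16, 2.46, 2.84, 0.4, 2.73] p=[485.0, -255.0, 69.0] pitch 41.1 yaw -1.8 xv -0.01
[1.58, 0.86, -1.1, 2.46, 2.89, 0.46, 2.73] p=[486.0, -252.0, 40.0] pitch 41.3 yaw -1.3 xv -0.00
[1.55, 0.9, -1.05, 2.46, 2.94, 0.5, 2.73] p=[484.0, -251.0, 20.0] pitch 41.4 yaw -1.2 xv -0.00
```

View pics/v16.png

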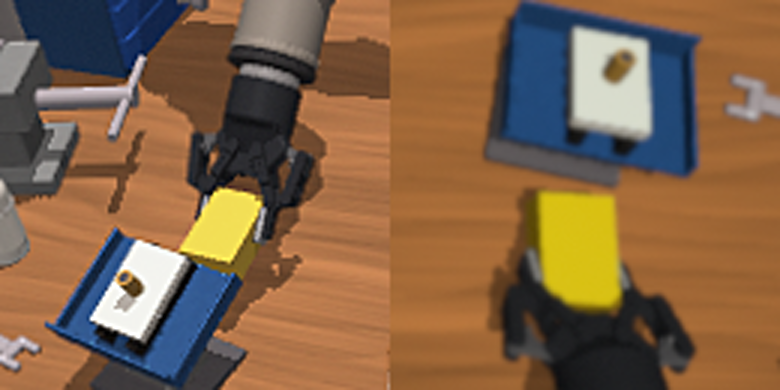

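```bash
python3 -m jog '{"delta_pos": [[-4,10,2],[-6,20,8],[-7,27,15],[-7,30,19],[-7,30,19]], "roll": [1,1,1,1,1]}' 
python3 st.py
python3 nx.py '[[484,-250,25],[484,-250,20],[484,-250,15]]'
python3 - <<'E'
from h import *
a=snap('scene','s17')['image'];b=snap('top','t17')['image']
im=np.hstack([a[130:200,120:190],b[190:260,350:420]]);cv2.imwrite('pics/v17.png',cv2.resize(im,None,fx=5.5,fy=5.5,interpolation=2))
E
```

```text
clock: 32.17
ee_pos: [488.9, -254.7, 34.1]
tcp_rot: [-0.621, 0.662, -0.3, 0.293]
contact_force: [-0.4, 0.2, -2.9]
grip_width: 59.2
32.1667 [ 1.577  0.902 -1.098  2.461  2.89   0.513  2.732] [ 488.9 -254.7   34.1] 
 [[-0.058 -0.646  0.761]
 [-0.998  0.049 -0.034]
 [-0.015 -0.761 -0.648]] pitch 40.39 yaw -2.6 xvert -0.015
roll fix 178.9
[484, -250, 25] [-4.5  9.7  2. ]
[484, -250, 20] [-4.4 13.5  5.2]
[484, -250, 15] [-4.3 17.3  8.5]
[1.56, 0.91, -1.07, 2.46, 2.93, 0.51, 2.73] p=[487.0, -253.0, 25.0] pitch 40.7 yaw -1.7 xv -0.01
[1.56, 0.92, -1.06, 2.46, 2.94, 0.51, 2.73] p=[485.0, -252.0, 20.0] pitch 40.9 yaw -1.3 xv -0.00
[1.55, 0.93, -1.05, 2.46, 2.96, 0.51, 2.73] p=[485.0, -251.0, 15.0] pitch 41.0 yaw -1.1 xv -0.00
```

View pics/v17.png

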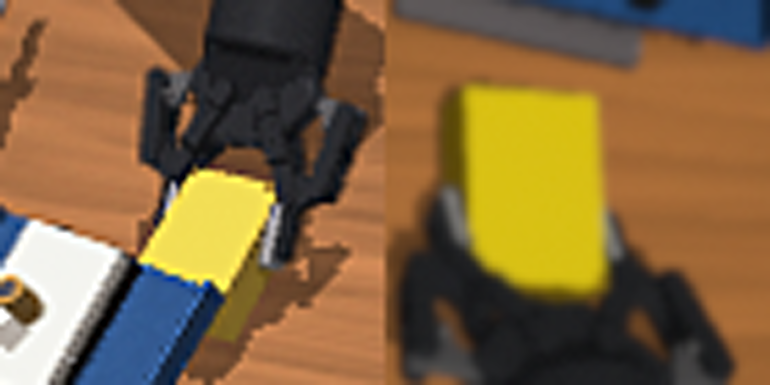

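```bash
python3 -m jog '{"delta_pos": [[-2,4,2],[-2,7,4],[-2,10,6],[-2,10,6]], "roll": [0,0,0,0]}' 0 30
python3 -m jog '{"delta_pos": [[0,2,2],[0,4,3],[0,4,3]], "roll": [0,0,0]}'
python3 st.py
```

```text
clock: 32.6
ee_pos: [488.2, -253.6, 22.7]
tcp_rot: [-0.621, 0.662, -0.3, 0.293]
contact_force: [-0.2, 0.0, -1.5]
grip_width: 59.2
clock: 32.85
ee_pos: [487.7, -253.4, 17.2]
tcp_rot: [-0.621, 0.662, -0.3, 0.293]
contact_force: [-0.1, -0.6, -1.4]
grip_width: 59.2
32.85 [ 1.556  0.941 -1.063  2.461  2.924  0.545  2.731] [ 487.7 -253.4   17.2] 
 [[-0.057 -0.647  0.76 ]
 [-0.998  0.049 -0.033]
 [-0.016 -0.761 -0.649]] pitch 40.44 yaw -2.49 xvert -0.016
```

```bash
python3 -m jog '{"delta_pos": [[0,2,1],[0,3,2],[0,3,2]], "roll": [0,0,0]}'
python3 -m jog '{"delta_pos": [[0,2,1],[0,3,2],[0,3,2]], "roll": [0,0,0]}'
python3 - <<'E'
from h import *
a=snap('scene','s18')['image'];b=snap('top','t18')['image']
im=np.hstack([a[130:200,120:190],b[190:260,350:420]]);cv2.imwrite('pics/v18.png',cv2.resize(im,None,fx=5.5,fy=5.5,interpolation=2))
E
```

```text
clock: 33.1
ee_pos: [487.3, -253.3, 13.5]
tcp_rot: [-0.621, 0.662, -0.3, 0.293]
contact_force: [-1.8, -0.4, -0.6]
grip_width: 59.2
clock: 33.35
ee_pos: [487.5, -253.2, 10.7]
tcp_rot: [-0.621, 0.661, -0.301, 0.293]
contact_force: [-6.3, 1.0, 13.0]
grip_width: 59.2
```

View pics/v18.png

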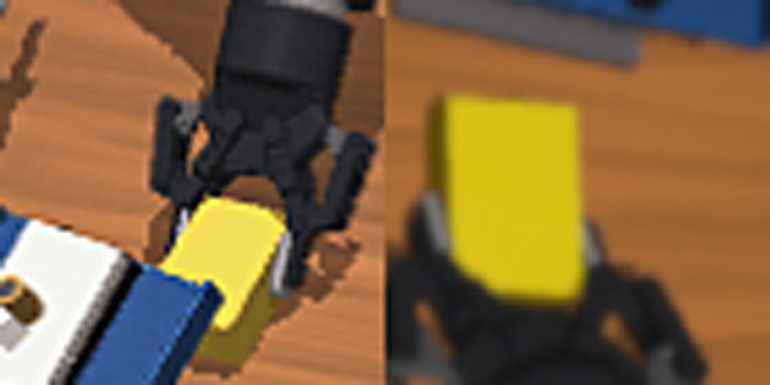

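```bash
python3 -m jog '{"delta_pos": [[0,-1,-1],[0,-1,-1],[0,-1,-1],[0,-1,-1],[0,-1,-1],[0,-1,-1],[0,-1,-1]], "roll": [0,0,0,0,0,0,0]}' 1
python3 - <<'E'
from h import *
a=snap('scene','s19')['image'];b=snap('top','t19')['image']
im=np.hstack([a[130:200,120:190],b[190:260,350:420]]);cv2.imwrite('pics/v19.png',cv2.resize(im,None,fx=5.5,fy=5.5,interpolation=2))
E
```

```text
clock: 34.03
ee_pos: [487.4, -253.2, 12.1]
tcp_rot: [-0.621, 0.662, -0.301, 0.293]
contact_force: [0.0, 0.2, -0.2]
grip_width: 85.1
```

View pics/v19.png

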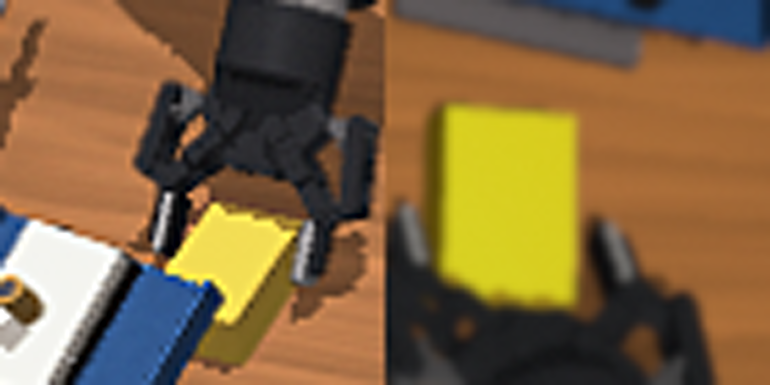

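```bash
python3 -m jog '{"delta_pos": [[0,-8,-7],[0,-20,-17],[0,-34,-29],[0,-50,-43],[0,-70,-60],[0,-90,-77],[0,-114,-97],[0,-140,-118],[0,-160,-136]], "roll": [0,0,0,0,0,0,0,0,0]}'
python3 st.py
python3 - <<'E'
from h import *
a=snap('scene','s20')['image'];b=snap('top','t20')['image']
im=np.hstack([a[110:240,70:200],b[130:260,320:450]]);cv2.imwrite('pics/v20.png',cv2.resize(im,None,fx=3,fy=3,interpolation=2))
E
```

```text
clock: 34.88
ee_pos: [494.0, -254.6, 166.8]
tcp_rot: [-0.617, 0.656, -0.308, 0.306]
contact_force: [0.1, -1.1, -0.4]
grip_width: 85.7
34.8833 [ 1.717  0.477 -1.224  2.432  3.444  0.233  1.903] [ 494.  -254.6  166.8] 
 [[-0.051 -0.622  0.782]
 [-0.999  0.048 -0.027]
 [-0.021 -0.782 -0.623]] pitch 38.56 yaw -1.95 xvert -0.021
```

View pics/v20.png

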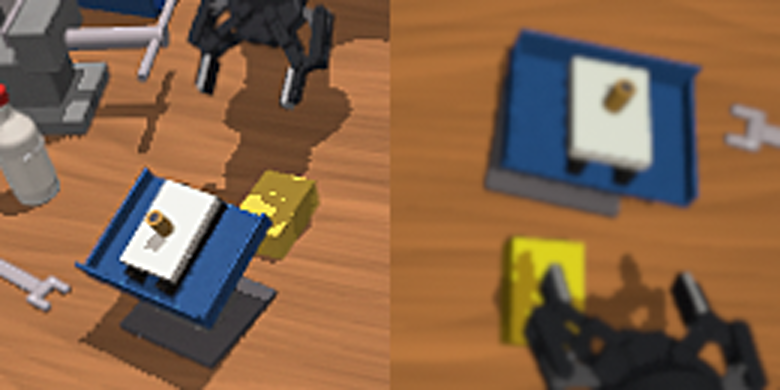

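```bash
python3 -m jog '{"delta_pos": [[30,-30,-30],[60,-50,-50],[90,-80,-70],[120,-100,-80],[150,-110,-90],[150,-110,-90],[150,-110,-90],[150,-110,-90]], "roll": [0,0,0,0,0,0,0,0]}'
python3 st.py
python3 - <<'E'
from h import *
a=snap('scene','s21')['image'];b=snap('top','t21')['image']
im=np.hstack([a[110:240,70:200],b[130:260,320:450]]);cv2.imwrite('pics/v21.png',cv2.resize(im,None,fx=3,fy=3,interpolation=2))
d=robot.trace('top','rack')
for x in d: print(x['p'],x['bbox'])
E
```

```text
clock: 35.65
ee_pos: [510.8, -342.8, 221.3]
tcp_rot: [-0.602, 0.656, -0.339, 0.304]
contact_force: [0.0, 0.1, -0.1]
grip_width: 85.4
35.65 [ 1.83   0.457 -1.225  2.287  4.159  0.163  1.238] [ 510.8 -342.8  221.3] 
 [[-0.09  -0.584  0.807]
 [-0.996  0.044 -0.079]
 [ 0.01  -0.81  -0.586]] pitch 35.85 yaw -5.56 xvert 0.01
0.62 [93.8, 209.6, 43.7, 31.1]
0.61 [356.1, 211.8, 29.8, 35.6]
```

View pics/v21.png

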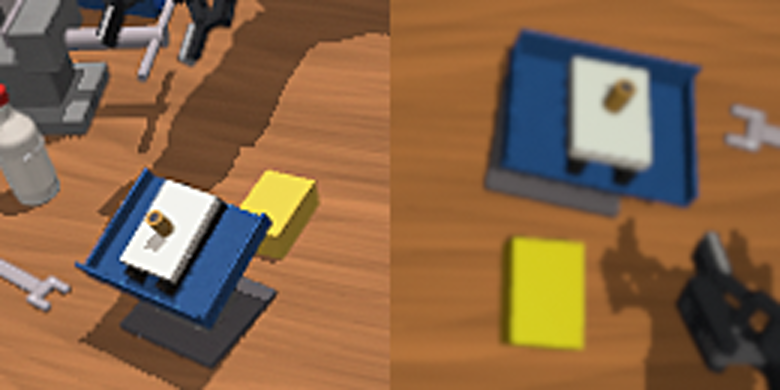

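```bash
python3 - <<'E'
from ov import *
from scipy.optimize import least_squares
im=[((u-390)/3-.5+320,v/3-.5+130) for u,v in((511,238),(584,241),(582,348),(509,343))]
m=[(45,30,36),(45,-30,36),(-45,-30,36),(-45,30,36)]
f=lambda p:(proj(T,R.from_euler('z',p[2]).apply(m)+[p[0],p[1],0])-im).ravel()
o=least_squares(f,[490,-250,0]);print(o.x,f(o.x).round(1))
c=R.from_euler('z',-.222).inv()
for v in m: print(c.apply(R.from_euler('z',o.x[2]).apply(v)+[o.x[0]-621.8,o.x[1]+278.7,0])[:2].round())
print('centre in tray',c.apply([o.x[0]-621.8,o.x[1]+278.7,0])[:2])
T['image']=cv2.imread('pics/t21.png');S['image']=cv2.imread('pics/s21.png')
r=R.from_euler('z',o.x[2]);t=[o.x[0],o.x[1],0];TR=frame(-.222,np.radians(20));T0=np.array([621.8,-278.7,115])
it=[(box(-45,45,-30,30,0,36),r,t,(0,0,255)),(box(-45,45,-30,30,0,12),TR,T0,(0,255,0))]
cv2.imwrite('pics/o7.png',np.hstack([view(S,90,150,90,90,4.4,it),view(T,345,130,85,90,4.4,it)]))
E
```

```text
[ 4.86501542e+02 -2.51651752e+02 -5.90127652e-02] [ 0.3 -0.3 -0.6  0.5 -0.1  0.   0.4 -0.2]
[-98.  33.]
[-89. -26.]
[-177.  -40.]
[-187.   19.]
centre in tray [-137.93361355   -3.40568878]
```

View pics/o7.png

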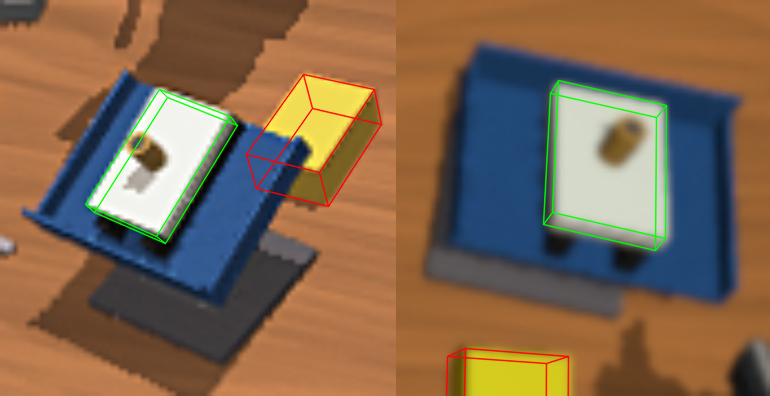

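```bash
python3 -c "
from rig import robot
print(robot.close_job()); s=robot.sense(); print(s['clock'],s['contact_force'])"
```

```text
the job is handed in; nothing more can be done
None
the job is handed in; nothing more can be done
```

The job is done and handed in, with the last clock reading before hand-in at 35.65 s of the 58 s allowed. I clamped the yellow rack and its cover together and turned them over. I laid them cover-down on the tray rails, regripped the rack alone and lifted it off, then set it down on the bench.

**Final pictures:**
- **Cover and bushing:** the cover lies in the middle of the tray, and its outline matches a cover placed exactly at the tray centre. The bushing is standing upright on it.
- **Rack:** it lies flat and open side down, with its centre about 138 mm in front of the tray and 3 mm off its centreline. All four corners are inside the clear area.
- **Robot:** the gripper is clear of everything, with about 0 N on it.

**Things that went wrong or were close:**
- **Bump:** while I carried the empty rack, its front end hit the tray or its stand. The wrist force read about 52 N at the end of that move, so the peak may have been higher. The rack slipped in the pads by about 14° and 20 mm. The cover and bushing did not move.
- **Last drop:** because of that slip, the rack's rear end dropped an estimated 15 mm when I let go.
- **Tilting:** the moves cannot pitch the tool directly, so I tilted it by pushing the arm against its reach and joint limits. Several joints sat at their limits. The highest readings were 2.462 against the rounded 2.46 (joint 4), 4.162 against 4.16 (joint 5), 2.732 against 2.73 (joint 7) and 1.374 against 1.37 (joint 3). I took this as rounding in the stated limits but could not confirm it.

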